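# Hook the shaker's return spring onto its anchor post

## Robot

A 6-joint arm with a two-finger parallel gripper is mounted at the origin on a cart in front of the work surface, level with it; the furniture and walls round the work are solid. World frame = base frame: x ahead of the robot, y to its left, z up, the work surface at z = 0. Lengths are in mm, angles in rad, forces in N, time in s.
With the tool pointing down it reaches from about 400 to 925 mm from the base axis. Payload 12.5 kg.
Tool frame: the origin (TCP) lies on the mounting face of the last link; the fingertips stand 190 mm ahead of it and the grasp point (between the pads) lies 171 mm ahead of it (env.grasp_offset is the distance from the TCP to the grasp point, in mm); z points along the fingers, y is the direction in which the jaws open and shut (so a half turn about z gives the same grasp; the last joint's range is limited). The gripper opens to 95 mm and grips with 3 to 60 N. Pads are 20 mm wide; open, the fingers measure 119 mm over their backs; the gripper's body (75 mm by 180 mm) begins 59 mm behind the grasp point.
Start: joints at [-0.106, 0.491, 1.559, -0, 1.092, -0.106], TCP at [625, 0.023, 404.761] pointing down, gripper open.
Joint ranges: [-3.1, 3.1], [-0.84, 2.19], [0.05, 2.79], [-1.13, 4.28], [0.06, 2.93], [-2.69, 2.69]. Speed limits (rad/s): [2.22, 2.22, 2.79, 3.14, 3.14, 3.14].

## Interface

Orientations are given as [roll, pitch, yaw] about the fixed x, y, z axes, in that order (R = Rz(yaw) Ry(pitch) Rx(roll)).
In Python, from cell import env, viewer gives the robot as it stands.
- The arm moves only by the tool play_rows, never from a script. Its argument "increments" is a list of rows, each an object of numbers: "dx", "dy", "dz": the shift along the tool's x, y, z in mm; "rx", "ry", "rz": the turn, a rotation vector about the tool's x, y, z in units of 6 degrees (1.0 is 6 degrees). A call has 1 to 8 rows; each row is the pose to reach, as a shift and turn from the pose measured when the call began, along the tool's axes at that moment; what a row does not reach only later rows make up. A row lasts 1/12 s, in which the tool goes at most 41.7 mm and 7.16 degrees, less where a joint would pass 70% of its speed; a pose out of reach is approached as far as the arm can. A call with a gripper value outside its range is refused whole. "fingers" is the opening, from 0 (shut) to 1 (fully open), set as the call begins (left out, the last holds). The fingers move at their own pace and stop on an object; the grip force is fixed at half the most. Time passes only in rows, so rows that repeat a pose let the fingers close. It gives the time, the measured TCP pose, the force and the opening at its end, in the units of the state.
- env.state(): the state, without advancing time (a new reading comes with each control period).
- viewer.read_camera(name): name is "scene" or "side" or "wrist"; returns a dict with "image" (400x640x3 uint8, red, green, blue), "fx", "fy", "cx", "cy" (pixels), "k1" (the pictures are not rectified: a ray, as slopes to the right and down, at radius r is drawn at 1 + k1 r^2 times it, then the intrinsics apply), "rvec" (rotation vector, rad) and "tvec" (3), from world to camera coordinates, as OpenCV has them. Camera axes: x right, y down, z forward; pixel columns grow to the right and rows downward; lengths in mm; the calibration is good to about 2 mm. A picture is of the moment at which its call begins. There is no depth.
- env.job_done(): hands the job in, once; it reports no verdict.
The state is a dict: "t": time; "joints": joint angles; "qvel": joint speeds; "tau": joint torques, N m; "eef_pos": TCP position; "tcp_rot": TCP orientation; "ft_force": force on the tool from outside, world axes, zero at the start; "moment": the same for the moment, N m; "opening": opening from 0.0 (shut) to 1.0 (fully open).
Only numpy, scipy, OpenCV 4.12 (cv2) and the standard library are available. Lean on these libraries where they do the work, as an engineer would, in place of code of your own. Each camera call takes 0.05 s, during which the arm holds its last target.

## Task

Take the spring puller out of its stand, put its rod into the eye of the yellow spring hook on the shaker's spring plate, and stretch the spring past the brass anchor post so that the post comes to sit fully home in the hook's crook, then put the puller back upright into its stand. Work gently by feel: do not ram the blue stop bar or jam the hook on the post, ease the hook back onto the post rather than letting it snap, and touch the hook only with the puller. Leave the blue-capped bottle, the vial and the timer behind the plate where they are.

Things in the scene. Friction and masses are not known exactly. Their poses are not given: they have to be found in the camera images.
- puller: loose upright spring puller, ~120 g. Orange handle 22 x 22 mm, 6 to 58 mm above the origin, cap to 60 mm. Below it a dark collar, 28 mm across, 6 mm thick; origin at the centre of its underside. Below that a 7 mm rod with a 9 mm ball end, to 62 mm under the origin. z up, x and y square to the handle's faces. Starts with the rod in the stand, collar resting on its top; grip it firmly
- puller_tip (a point): lowest point of the puller's rod, 62 mm below its collar
- stand: fixed grey block 56 x 56 x 72 mm, origin at the centre of its underside, with a square hole 13 mm wide and 66 mm deep in the middle of its top for the puller's rod
- stand_top (a point): centre of the hole's mouth, on the stand's top face
- spring_plate: fixed aluminium plate 230 x 100 mm, top 10 mm above the work surface; origin on the work surface under its centre. x: direction in which the spring is stretched; y: side on which the hook's nose lies. The puller must not press on the plate, carriage, post or stop bar with more than 8 N
- spring_stud (a point): axis of the fixed steel stud about which the spring swings level; plate x = -90, y = 0 mm; 50 mm above the work surface at its top, this point at the hook's level (40 mm)
- slot_mid (a point): on the plate's top, plate x = 37, y = 0 mm: middle of the slot along x. A blue carriage is clamped in it; its place is NOT measured. Its brass anchor post (8 mm thick, 13 mm head, top 53 mm above the work surface) stands within 16 mm of this point either way, on the slot's line. Carriage foot: to 15 mm above the work surface. It ends in a sprung stop bar (see stop_mid)
- stop_mid (a point): post-side face of the blue stop bar if the carriage is at its middle; the bar is always 36 mm beyond the post's axis, so it shifts with the post. It bridges over the hook's level: 46 to 62 mm above the work surface, plate y = -46 to +20 mm. It is sprung (2.5 N per mm, 6 mm at most). The pulling rod touches it 2 to 3 mm after the nose has just cleared the post; a light touch is allowed
- hook_end: yellow level hook, 4 mm wire, 40 mm above the work surface; origin at the coil's end, 55 mm from the stud unstretched; x away from the coil. Shank at y = -8, bend at x = 38, nose back at y = +8 to 9.5, ending at x = 25 mm; crook open to the coil. Spring: 1 N unstretched + 0.12 N/mm, 76 mm at most; pivots freely at the stud, a little at the coil's end. Over 12 N on the post or puller is too rough
- hook_seat (a point): point in the crook, 32 mm along the hook's x from its origin; lies at the post's axis when seated. To get round the post, the nose must pass it on the plate's -y side, go at least 11 mm farther out than when seated, then swing to +y until the post is between nose and shank, and be eased back
- hook_eye (a point): centre of the eye for the puller's rod (14 mm clear inside, 22 mm outside), 47 mm along the hook's x from its origin; starts unstretched, swung 26 to 42 mm to the plate's -y side of the slot's line
- buffer: loose white bottle with blue cap, 57 mm across, 123 mm tall, origin under its centre; leave it
- vial: loose small white-capped vial behind the plate, 27 mm across, 61 mm tall, origin under its centre; leave it
- timer: loose white bench timer 72 x 64 x 18 mm, origin under its centre; leave it

How it is judged (in metres and radians):
On the way, in this order (a step that is already met when the one before it is completed fails the run):
1. the puller's rod stands in the hook's eye and the spring is being pulled (horizontal distance between puller_tip and hook_eye below 0.009 m and height (world z) of puller_tip below 0.037 m and contact force between puller and hook_end above 1 N), for 0.1 s.
2. the post sits in the hook's crook under the spring's pull (contact force between hook_end and spring_plate above 1.5 N and y of hook_seat in the frame of spring_plate between -0.0045 and 0.0045 m and x of hook_seat in the frame of spring_plate between 0.015 and 0.058 m), for 0.2 s.
At the end, for the whole second after the job is handed in: The hook hangs on the post under tension (over 1.5 N on the post; seat point within 4.5 mm of the slot's line, at plate x 15 to 58 mm); the puller stands at rest in its stand, upright within 0.1 rad, its collar within 8 mm of the hole's mouth (all of step 2 and distance between puller and stand_top below 0.008 m and angle between puller's own z axis and vertical below 0.1 rad and linear speed of puller below 0.02 m/s); the robot touches nothing.
It fails at once if the puller was pressed on the plate, post or stop bar with more than 8 N (contact force between puller and spring_plate above 8 N).
It fails at once if the hook was jammed or snapped onto the post with more than 12 N (contact force between hook_end and spring_plate above 12 N).
It fails at once if the puller yanked the hook with more than 12 N (contact force between puller and hook_end above 12 N).
It fails at once if the robot touched the hook itself (contact force between any of the fingers, the arm and hook_end above 0.5 N).
It fails at once if the bottle, the vial or the timer was moved (distance of any of buffer, vial, timer from where it was at the start of the episode above 0.015 m).
It also fails if it takes over 72 s, if anything falls off the work surface, if the arm or the gripper's body presses on something with over 40 N, if the wrist force passes 120 N, or if a joint passes its speed limit or range.

## Working session

There is one attempt and no reset: what is moved stays moved. The work goes in short steps, Python scripts to look and compute and a tool call to move; the robot and the scene stay as the last step left them, time stands still between calls to the robot, and variables do not carry over. Pictures are saved under pics/ and viewed, and the job is handed in when it is done.

Besides the shell and the picture viewer there is one more tool, called after "Call:" as a command line: name --argument value ..., lists and objects as JSON in quotes. play_rows: Moves the arm, as the interface text tells. Its arguments: {"type":"object","properties":{"increments":{"type":"array","items":{"type":"object","properties":{"dx":{"type":"number"},"dy":{"type":"number"},"dz":{"type":"number"},"rx":{"type":"number"},"ry":{"type":"number"},"rz":{"type":"number"}}}},"fingers":{"type":"number"}},"required":["increments"]}

```bash
ls; mkdir -p pics
python3 - <<'E'
from cell import env, viewer
import cv2,json
print(env.state())
for n in ["scene","side","wrist"]:
    c=viewer.read_camera(n); print(n,{k:v for k,v in c.items() if k!='image'})
    cv2.imwrite(f'pics/{n}0.png',c['image'][:,:,::-1])
E
```

```text
pics
{'t': 0.0, 'joints': array([-1.05568224e-01,  4.91574571e-01,  1.55947062e+00, -3.74132535e-06,
        1.09170451e+00, -1.05614040e-01]), 'qvel': array([ 0.00118065, -0.00201053, -0.00172361,  0.00013804, -0.00090963,
       -0.00023608]), 'tau': array([-9.52334158e-04, -6.12640929e+01, -2.58175153e+01,  6.92750537e-02,
        4.83079045e-02, -1.38641695e-05]), 'eef_pos': array([6.24963167e+02, 4.62132703e-02, 4.04145008e+02]), 'tcp_rot': array([-3.14044170e+00, -1.18674506e-04,  1.57084380e+00]), 'ft_force': array([ 0.73376677, -0.21203562,  0.52648588]), 'moment': array([ 0.00346648,  0.04826844, -0.0050847 ]), 'opening': 1.002489849036444}
scene {'fx': 428.7270896406194, 'fy': 428.7270896406194, 'cx': 318.3818060092176, 'cy': 203.7166271533675, 'k1': 0.003709592974744663, 'rvec': array([ 0.651715  , -2.41713619,  1.38244502]), 'tvec': array([517.24995879, 150.37760353, 960.23446154])}
side {'fx': 486.05318633633715, 'fy': 486.05318633633715, 'cx': 319.01305028182577, 'cy': 205.60143450515034, 'k1': -0.02352185879910142, 'rvec': array([2.11606941e+00, 3.43107784e-04, 2.24599044e-03]), 'tvec': array([-520.46241584,   90.92640164, 1248.44118028])}
wrist {'fx': 291.19807117125674, 'fy': 291.19807117125674, 'cx': 322.60874303305127, 'cy': 203.3895658013196, 'k1': -0.016655123839930227, 'rvec': array([-2.89709106e+00, -5.35837597e-04,  2.14371545e-03]), 'tvec': array([-623.40435753,  -25.79024278,  390.52632604])}
```

View pics/scene0.png

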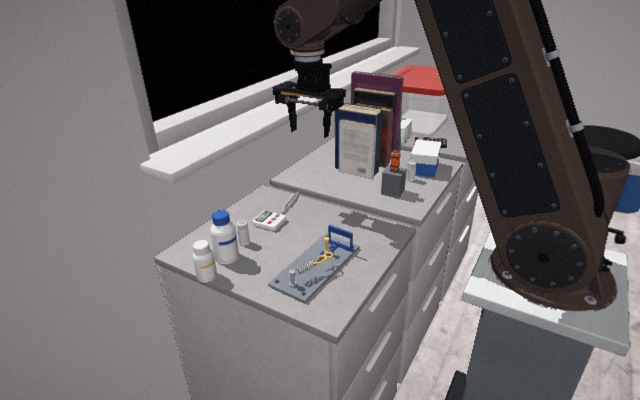

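View pics/side0.png

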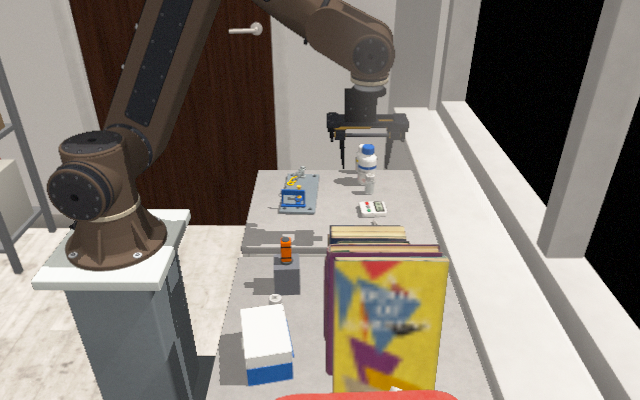

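View pics/wrist0.png

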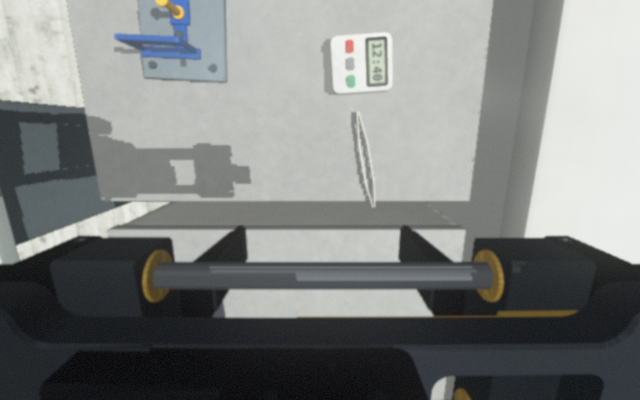

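```bash
cat > h.py <<'E'
import numpy as np, cv2
from cell import env, viewer
from scipy.spatial.transform import Rotation as Ro
def cam(n):
    c=viewer.read_camera(n); c['R']=cv2.Rodrigues(np.array(c['rvec']))[0]; return c
def w2p(c,P):
    p=c['R']@np.array(P,float)+c['tvec']; u=p[:2]/p[2]; u=u*(1+c['k1']*(u@u)); return np.array([c['fx']*u[0]+c['cx'],c['fy']*u[1]+c['cy']])
def ray(c,px):
    K=np.array([[c['fx'],0,c['cx']],[0,c['fy'],c['cy']],[0,0,1.]])
    d=np.array([(px[0]-c['cx'])/c['fx'],(px[1]-c['cy'])/c['fy']]); u=d.copy()
    for _ in range(10): u=d/(1+c['k1']*(u@u))
    o=-c['R'].T@np.array(c['tvec']); return o,c['R'].T@np.array([u[0],u[1],1])
def p2z(c,px,z):
    o,d=ray(c,px); return o+d*(z-o[2])/d[2]
def tri(obs):
    A=np.zeros((3,3));b=np.zeros(3)
    for c,px in obs:
        o,d=ray(c,px); d/=np.linalg.norm(d); M=np.eye(3)-np.outer(d,d); A+=M;b+=M@o
    return np.linalg.solve(A,b)
def save(c,name,box=None,s=1):
    im=c['image'][:,:,::-1]
    if box: im=im[box[1]:box[3],box[0]:box[2]]
    im=cv2.resize(im,None,fx=s,fy=s,interpolation=cv2.INTER_CUBIC); cv2.imwrite('pics/'+name,im)
E
python3 - <<'E'
from h import *
s=cam('scene');d=cam('side');w=cam('wrist')
save(s,'s1.png',(260,130,420,310),4 if 0 else 3.3); save(d,'d1.png',(220,140,420,310),4)
for c in(s,d): print(-c['R'].T@c['tvec'])
print(p2z(w,(227,80),10),p2z(w,(143,77),10))
E
```

```text
[ 47.67151986 907.03269018 622.27830573]
[  518.51732089 -1020.58319714   726.15689977]
[508.4849313  129.27879216  10.        ] [406.82311582 133.32281618  10.        ]
```

View pics/s1.png

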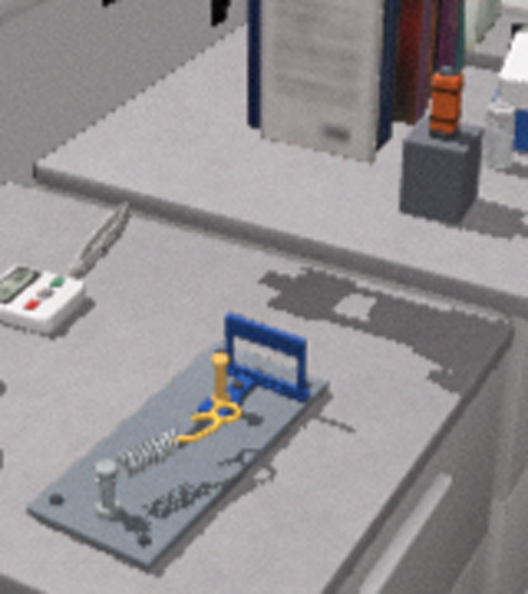

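View pics/d1.png

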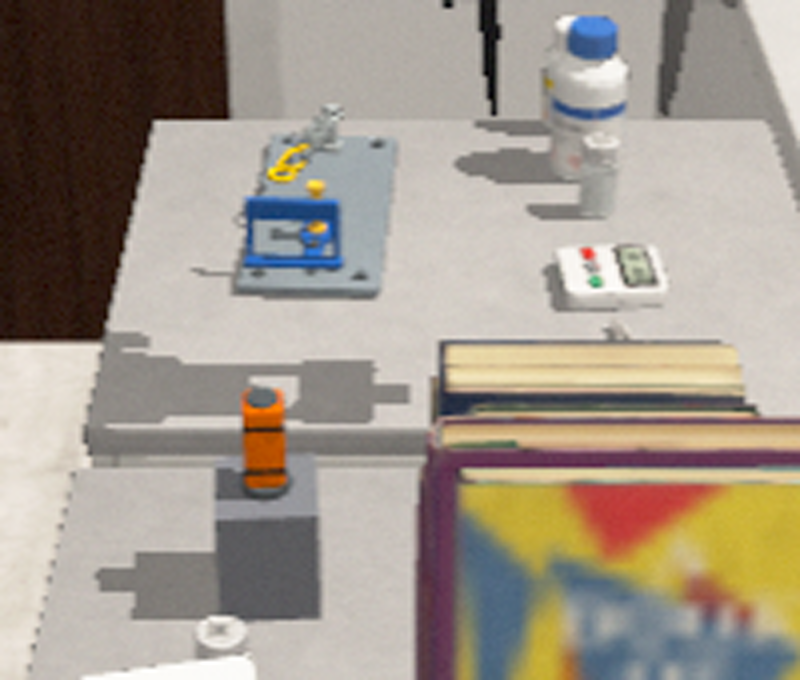

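Run:
```python
from h import *
s=cam('scene');d=cam('side')
P=tri([(s,(396.4,151.2)),(d,(286,239))]);print('cap',P,w2p(s,P),w2p(d,P))
P=tri([(s,(391.5,195.5)),(d,(287,293))]) ;print(P)
for x,y in[(217,515),(318,515),(216,615),(320,615)]:
  q=(220+x/4,140+y/4)
  print(p2z(d,q,72),p2z(d,q,0))
# table front edge of far table
S=lambda x,y:(260+x/3.3,130+y/3.3)
D=lambda x,y:(220+x/4,140+y/4)
print('stud',tri([(s,S(105,467)),(d,D(331,108))]),'post',tri([(s,S(220,358)),(d,D(316,186))]),
 'plate corners',[p2z(s,S(*q),10) for q in[(328,382),(150,570),(30,512)]],[p2z(d,D(*q),10) for q in[(235,290),(380,292),(397,140),(268,137)]])
```

```text
cap [ 448.17523701 -178.51571435  131.74899947] [395.65998006 150.9623769 ] [285.01157218 239.34224606]
[ 449.22374142 -179.845181    -15.62251237]
[ 424.51344848 -202.70776982   72.        ] [ 414.16688053 -112.68803482    0.        ]
[ 478.48989409 -202.59057734   72.        ] [ 474.08426185 -112.5579435     0.        ]
[ 430.18267802 -282.11433574   72.        ] [ 420.46009573 -200.83451123    0.        ]
[ 482.14881484 -282.0024566    72.        ] [ 478.14590294 -200.71031807    0.        ]
stud [469.50740855 331.65097064  45.61935941] post [462.35094937 196.91304268  50.98157701] plate corners [array([406.34305153, 134.12793076,  10.        ]), array([414.94874277, 365.27436019,  10.        ]), array([511.72450115, 358.46687473,  10.        ])] [array([408.77267909, 122.81921052,  10.        ]), array([509.40422878, 120.42920225,  10.        ]), array([521.42646876, 347.03413667,  10.        ]), array([418.91570313, 351.91065002,  10.        ])]
```

Run:
```python
from h import *
s=cam('scene');d=cam('side');w=cam('wrist')
print('wristcam',-w['R'].T@w['tvec'], w['R'][2], env.state()['eef_pos'])
for q in [(336,165),(376,178)]: print('book bottom',p2z(s,q,0))
for q in [(336,105),(380,112)]: print('book top?',[p2z(s,q,z).round() for z in(150,200,250)])
D=lambda x,y:(220+x/4,140+y/4)
for q in [(440,345),(427,425)]:print('side top',[p2z(d,D(*q),z).round() for z in(150,200,250)])
```

```text
wristcam [624.01228456  69.62406711 384.71668931] [-4.34486950e-04 -2.42172699e-01 -9.70233062e-01] [6.24976650e+02 4.07670342e-02 4.04767591e+02]
book bottom [ 688.33314469 -261.68343234    0.        ]
book bottom [ 528.61197783 -236.76753282    0.        ]
book top? [array([ 780., -428.,  150.]), array([ 703., -287.,  200.]), array([ 625., -145.,  250.])]
book top? [array([ 608., -428.,  150.]), array([ 548., -287.,  200.]), array([ 489., -145.,  250.])]
side top [array([ 544., -156.,  150.]), array([ 541., -231.,  200.]), array([ 539., -306.,  250.])]
side top [array([ 536., -228.,  150.]), array([ 534., -297.,  200.]), array([ 533., -366.,  250.])]
```

Call:
play_rows --increments '[{"dx":-178,"dy":-177,"dz":20,"rz":15},{"dx":-178,"dy":-177,"dz":20,"rz":15},{"dx":-178,"dy":-177,"dz":20,"rz":15},{"dx":-178,"dy":-177,"dz":20,"rz":15},{"dx":-178,"dy":-177,"dz":20,"rz":15},{"dx":-178,"dy":-177,"dz":20,"rz":15},{"dx":-178,"dy":-177,"dz":20,"rz":15},{"dx":-178,"dy":-177,"dz":20,"rz":15}]'

```text
invalid input
```

Call:
play_rows --increments '[{"dx":-40,"dy":-40,"dz":5,"rz":1.1},{"dx":-80,"dy":-80,"dz":10,"rz":2.2},{"dx":-120,"dy":-120,"dz":20,"rz":3.3},{"dx":-150,"dy":-150,"dz":20,"rz":4.4},{"dx":-178,"dy":-177,"dz":20,"rz":5.5},{"dx":-178,"dy":-177,"dz":20,"rz":6.6},{"dx":-178,"dy":-177,"dz":20,"rz":7.7},{"dx":-178,"dy":-177,"dz":20,"rz":8.8}]' --fingers 1.0

```text
invalid input
```

Call:
play_rows --increments '[{"dx":-30,"dy":-20,"dz":5,"rx":0,"ry":0,"rz":1.1},{"dx":-60,"dy":-50,"dz":10,"rx":0,"ry":0,"rz":2.2}]'

```text
t: 0.72
eef_pos: [576.2, -59.0, 394.5]
tcp_rot: [3.14, -0.0, 1.338]
ft_force: [0.7, -1.7, -0.2]
opening: 0.994
```

Call:
play_rows --increments '[{"dx":-30,"dy":-20,"dz":5,"rx":0,"ry":0,"rz":1.1},{"dx":-60,"dy":-40,"dz":10,"rx":0,"ry":0,"rz":2.2},{"dx":-90,"dy":-60,"dz":10,"rx":0,"ry":0,"rz":3.3},{"dx":-120,"dy":-80,"dz":10,"rx":0,"ry":0,"rz":4.4},{"dx":-145,"dy":-97,"dz":10,"rx":0,"ry":0,"rz":5.5},{"dx":-145,"dy":-97,"dz":10,"rx":0,"ry":0,"rz":6.6},{"dx":-145,"dy":-97,"dz":10,"rx":0,"ry":0,"rz":7.7},{"dx":-145,"dy":-97,"dz":10,"rx":0,"ry":0,"rz":8.8}]'

```text
t: 1.38
eef_pos: [448.0, -178.3, 384.6]
tcp_rot: [3.14, -0.001, 0.409]
ft_force: [0.2, 0.7, 0.1]
opening: 1.001
```

Call:
play_rows --increments '[{"dx":0,"dy":0,"dz":0,"rx":0,"ry":0,"rz":1.1},{"dx":0,"dy":0,"dz":0,"rx":0,"ry":0,"rz":2.2},{"dx":0,"dy":0,"dz":0,"rx":0,"ry":0,"rz":3.3},{"dx":0,"dy":0,"dz":0,"rx":0,"ry":0,"rz":3.9},{"dx":0,"dy":0,"dz":0,"rx":0,"ry":0,"rz":3.9}]'

```text
t: 1.8
eef_pos: [448.0, -178.3, 384.7]
tcp_rot: [3.141, -0.002, -0.002]
ft_force: [0.3, 0.5, -0.0]
opening: 0.998
```

Run:
```python
from h import *
w=cam('wrist'); save(w,'w1.png')
print(env.state()['eef_pos'],env.state()['tcp_rot'],w2p(w,(448.5,-178.5,132)),w2p(w,(448.5,-178.5,72)))
save(cam('side'),'d2.png',(220,140,420,310),4)
```

```text
[ 447.99403864 -178.33674449  384.7144457 ] [ 3.14094785e+00 -1.97204148e-03  2.45566297e-03] [324.83997773 213.33101215] [324.39702433 197.36620353]
```

View pics/w1.png

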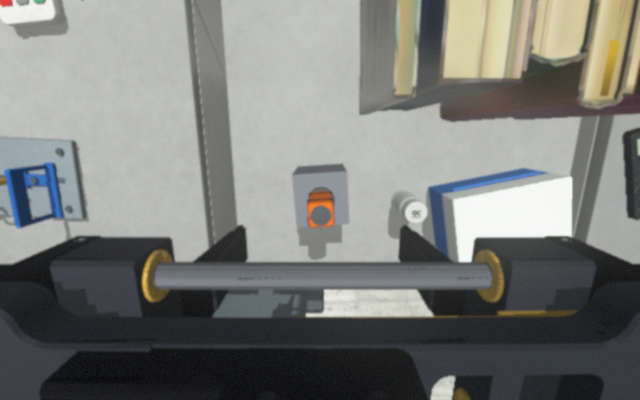

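View pics/d2.png

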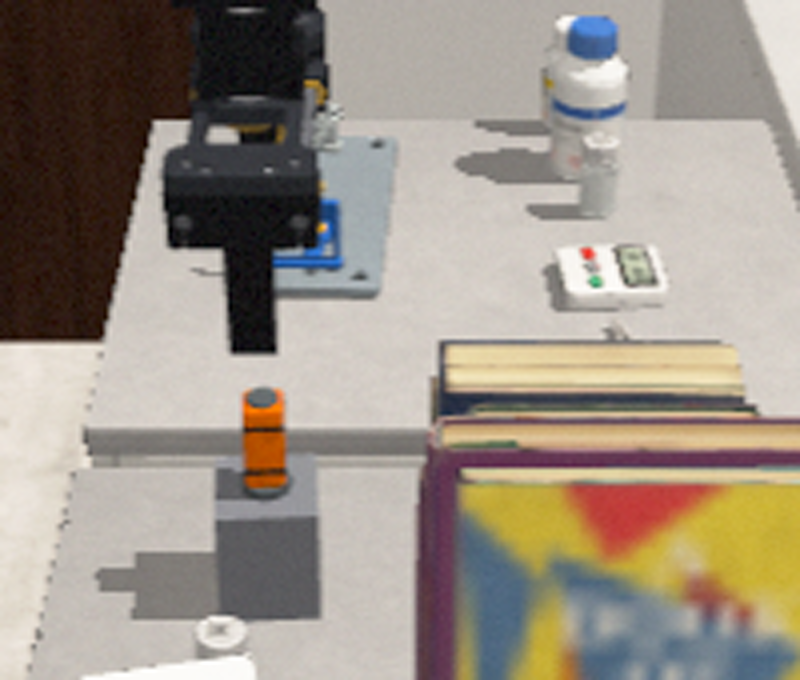

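Run:
```python
from h import *
w=cam('wrist'); save(w,'w2.png',(270,140,450,260),4.4)
print(p2z(w,(320,215),132))
for z in (0,40,70): print(z,p2z(w,(416,212),z),p2z(w,(388,212),z))
```

```text
[ 447.04320578 -174.44464613  132.        ]
0 [ 413.0840954  -298.43230429    0.        ] [ 412.95748508 -261.87776773    0.        ]
40 [ 424.24665385 -285.04350026   40.        ] [ 424.13392624 -252.49713659   40.        ]
70 [ 432.61857268 -275.00189724   70.        ] [ 432.5162571  -245.46166324   70.        ]
```

View pics/w2.png

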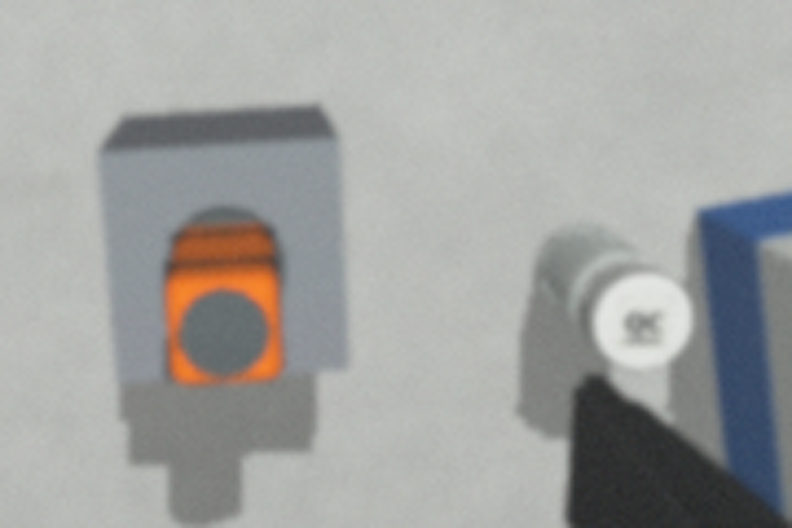

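Run:
```python
from h import *
w=cam('wrist')
C=np.array([p2z(w,(270+a/4.4,140+b/4.4),72)[:2] for a,b in[(102,150),(340,138),(348,368),(120,382)]])
print(C,C.mean(0)); 
for i in range(4):
  e=C[(i+1)%4]-C[i]; print(np.linalg.norm(e),np.degrees(np.arctan2(e[1],e[0]))%90)
c=p2z(w,(270+225/4.4,140+332/4.4),132); print('cap',c)
print(w2p(w,(*C.mean(0),132)))
```

```text
[[ 472.49945567 -146.76454178]
 [ 475.46915674 -201.38775688]
 [ 420.18843441 -204.64074246]
 [ 416.4564626  -149.93691803]] [ 446.15337735 -175.68248979]
54.70388242287898 3.1119367694172837
55.37635033361657 3.3676777961268556
54.83097683692442 3.9027514533016046
56.13270921256274 3.2398341687916483
cap [ 446.65267871 -175.38238657  132.        ]
[321.49522266 216.03166804]
```

Call:
play_rows --increments '[{"dx":-1.3,"dy":-2.8,"dz":20,"rx":0,"ry":0,"rz":-0.57},{"dx":-1.3,"dy":-2.8,"dz":50,"rx":0,"ry":0,"rz":-0.57},{"dx":-1.3,"dy":-2.8,"dz":80,"rx":0,"ry":0,"rz":-0.57},{"dx":-1.3,"dy":-2.8,"dz":100,"rx":0,"ry":0,"rz":-0.57},{"dx":-1.3,"dy":-2.8,"dz":111.7,"rx":0,"ry":0,"rz":-0.57},{"dx":-1.3,"dy":-2.8,"dz":111.7,"rx":0,"ry":0,"rz":-0.57},{"dx":-1.3,"dy":-2.8,"dz":111.7,"rx":0,"ry":0,"rz":-0.57}]' --fingers 0.6

```text
t: 2.58
eef_pos: [447.0, -175.6, 272.8]
tcp_rot: [3.142, -0.001, 0.064]
ft_force: [-0.6, 0.3, 0.4]
opening: 0.611
```

Run:
```python
from h import *
save(cam('wrist'),'w3.png')
save(cam('side'),'d3.png',(220,140,420,310),4)
print(env.state()['eef_pos'],env.state()['tcp_rot'])
```

```text
[ 447.11254423 -175.6782331   273.78579426] [ 3.14025476e+00 -2.82945363e-03  6.34874502e-02]
```

View pics/d3.png

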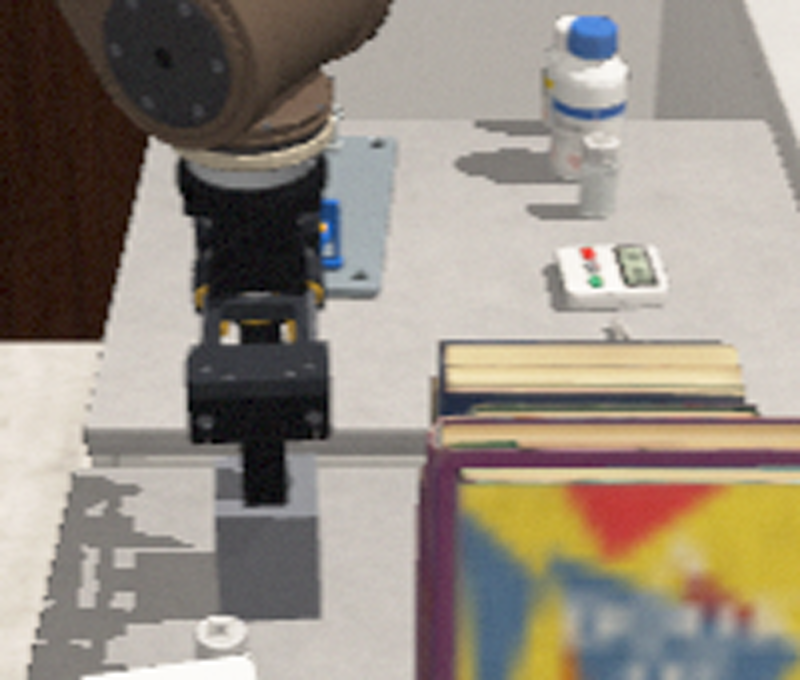

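View pics/w3.png

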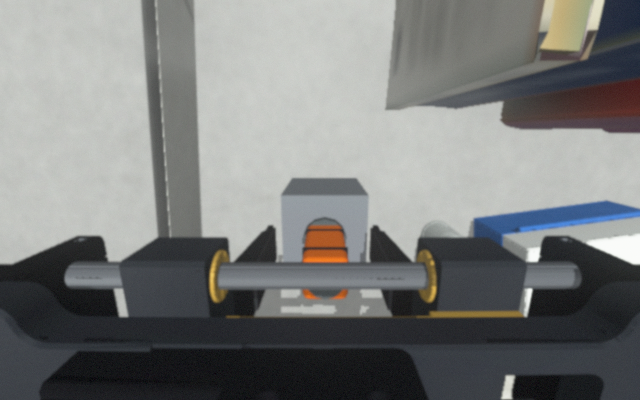

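Call:
play_rows --increments '[{"dx":0,"dy":0,"dz":0,"rx":0,"ry":0,"rz":0},{"dx":0,"dy":0,"dz":0,"rx":0,"ry":0,"rz":0},{"dx":0,"dy":0,"dz":0,"rx":0,"ry":0,"rz":0},{"dx":0,"dy":0,"dz":0,"rx":0,"ry":0,"rz":0},{"dx":0,"dy":0,"dz":0,"rx":0,"ry":0,"rz":0},{"dx":0,"dy":0,"dz":0,"rx":0,"ry":0,"rz":0}]' --fingers 0.0

```text
t: 3.18
eef_pos: [447.1, -175.7, 273.9]
tcp_rot: [3.14, -0.003, 0.064]
ft_force: [-0.4, -2.0, 1.7]
opening: 0.238
```

Call:
play_rows --increments '[{"dx":0,"dy":0,"dz":-6,"rx":0,"ry":0,"rz":0},{"dx":0,"dy":0,"dz":-20,"rx":0,"ry":0,"rz":0},{"dx":0,"dy":0,"dz":-40,"rx":0,"ry":0,"rz":0},{"dx":0,"dy":0,"dz":-65,"rx":0,"ry":0,"rz":0},{"dx":0,"dy":0,"dz":-85,"rx":0,"ry":0,"rz":0},{"dx":0,"dy":0,"dz":-92,"rx":0,"ry":0,"rz":0},{"dx":0,"dy":0,"dz":-92,"rx":0,"ry":0,"rz":0}]'

```text
t: 3.77
eef_pos: [446.8, -175.5, 367.4]
tcp_rot: [3.138, -0.006, 0.064]
ft_force: [0.4, 0.7, -1.1]
opening: 0.229
```

Run:
```python
from h import *
save(cam('wrist'),'w4.png')
save(cam('side'),'d4.png',(220,140,420,310),4)
save(cam('scene'),'s4.png',(260,130,420,310),3.3)
print(env.state())
```

```text
{'t': 3.9167, 'joints': array([-5.12215746e-01,  3.38299665e-01,  1.95306523e+00,  5.20619302e-04,
        8.48413059e-01,  9.94733007e-01]), 'qvel': array([-0.00025019,  0.00914921,  0.00144824, -0.00092241,  0.00146847,
       -0.00037934]), 'tau': array([ 4.62567585e-02, -4.76764834e+01, -2.17995787e+01,  5.87233482e-02,
       -4.62293881e-02,  3.21932530e-04]), 'eef_pos': array([ 446.61230833, -175.47785125,  364.90511592]), 'tcp_rot': array([ 3.14093225e+00, -1.73488044e-03,  6.35042805e-02]), 'ft_force': array([ 0.25939332,  0.39163955, -1.04653216]), 'moment': array([ 0.09421151,  0.15732679, -0.04089157]), 'opening': 0.22999010408548284}
```

View pics/d4.png

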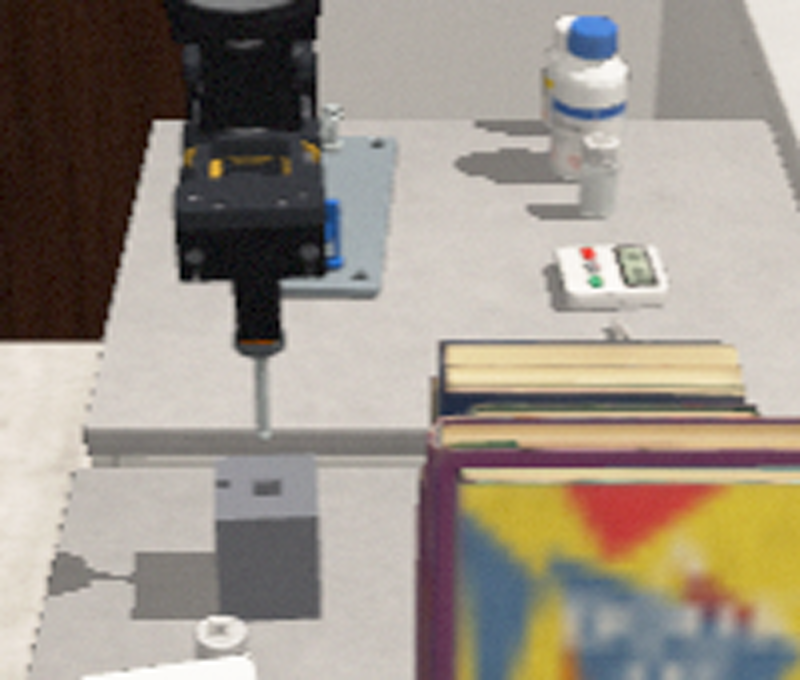

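View pics/w4.png

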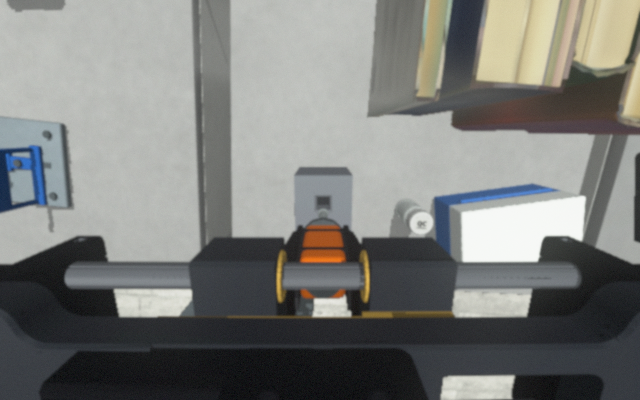

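View pics/s4.png

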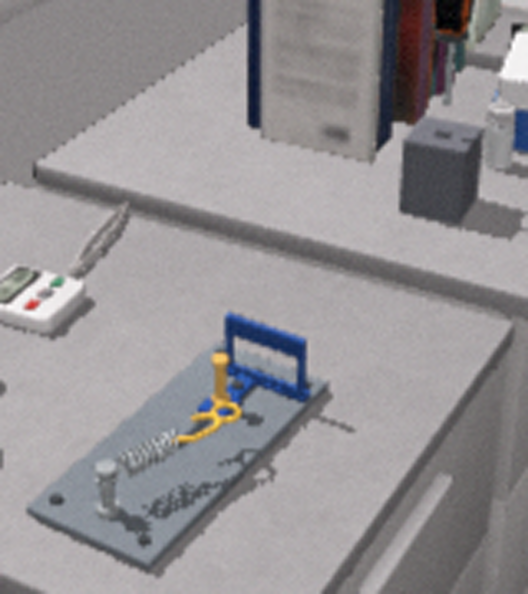

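Call:
play_rows --increments '[{"dx":0,"dy":-35,"dz":0,"rx":0,"ry":0,"rz":0},{"dx":-3,"dy":-75,"dz":0,"rx":0,"ry":0,"rz":0},{"dx":-6,"dy":-115,"dz":0,"rx":0,"ry":0,"rz":0},{"dx":-10,"dy":-155,"dz":0,"rx":0,"ry":0,"rz":0},{"dx":-14,"dy":-195,"dz":0,"rx":0,"ry":0,"rz":0},{"dx":-18,"dy":-235,"dz":0,"rx":0,"ry":0,"rz":0},{"dx":-22,"dy":-275,"dz":0,"rx":0,"ry":0,"rz":0},{"dx":-25,"dy":-310,"dz":0,"rx":0,"ry":0,"rz":0}]'

```text
t: 4.58
eef_pos: [401.0, 134.4, 363.6]
tcp_rot: [3.141, 0.0, 0.064]
ft_force: [0.6, -0.6, 0.1]
opening: 0.231
```

Call:
play_rows --increments '[{"dx":-3,"dy":-35,"dz":0,"rx":0,"ry":0,"rz":0},{"dx":-6,"dy":-70,"dz":0,"rx":0,"ry":0,"rz":0},{"dx":-6,"dy":-85,"dz":0,"rx":0,"ry":0,"rz":0},{"dx":-6,"dy":-85,"dz":0,"rx":0,"ry":0,"rz":0},{"dx":-6,"dy":-85,"dz":0,"rx":0,"ry":0,"rz":0}]'

```text
t: 5.0
eef_pos: [389.4, 219.3, 362.4]
tcp_rot: [3.14, 0.003, 0.066]
ft_force: [-1.3, 0.8, -0.8]
opening: 0.23
```

Run:
```python
from h import *
c=cam('wrist');save(c,'w5.png')
print(env.state()['eef_pos'],env.state()['tcp_rot'],w2p(c,env.state()['eef_pos']-[0,0,264]))
```

```text
[389.5103078  218.57489933 362.59897318] [3.14009345e+00 2.37136722e-03 6.44814731e-02] [325.16582995 209.08054001]
```

View pics/w5.png

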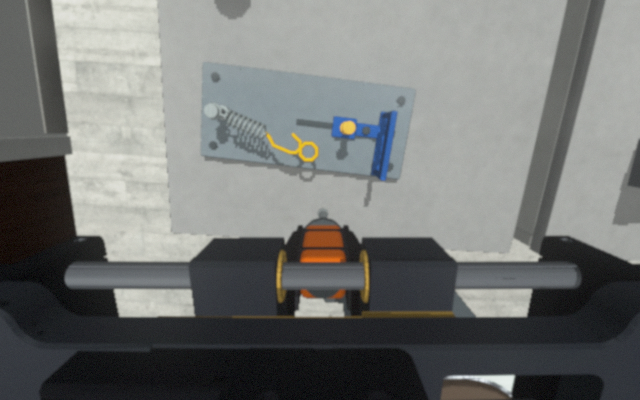

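Run:
```python
from h import *
c=cam('wrist');save(c,'w6.png',(190,50,430,225),3.3)
```

```text
(no output)
```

View pics/w6.png

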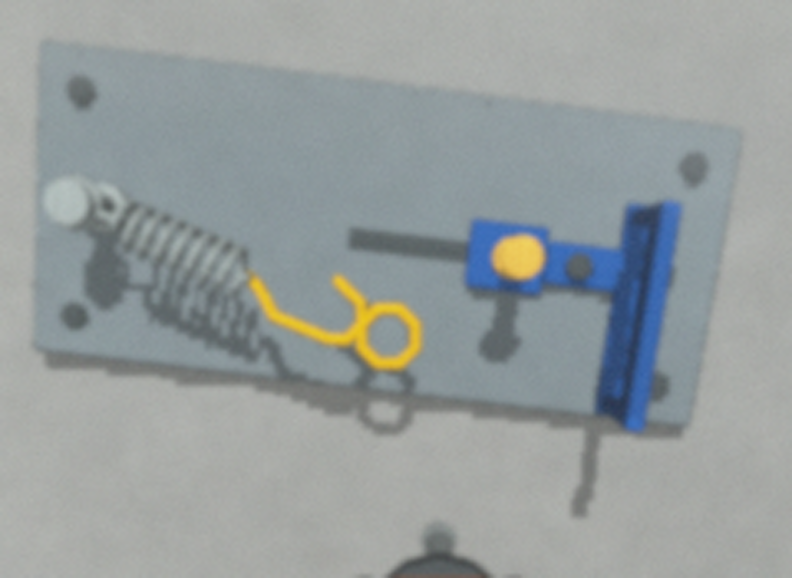

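```bash
cat > plate.py <<'E'
from h import *
def C6(a,b): return (190+a/3.3,50+b/3.3)
E
python3 - <<'E'
from plate import *
c=cam('wrist')
C=np.array([p2z(c,C6(*q),10)[:2] for q in[(42,40),(742,130),(687,428),(33,345)]])
for i in range(4):
  e=C[(i+1)%4]-C[i]; print(np.linalg.norm(e).round(1),(np.degrees(np.arctan2(e[1],e[0]))%90).round(2))
print(C.round(1),'ctr',C.mean(0))
st=p2z(c,C6(66,200),50)[:2];po=p2z(c,C6(519,257),53)[:2];ey=p2z(c,C6(388,335),40)[:2]
ho=p2z(c,C6(252,272),40)[:2]
print('stud',st,'post',po,'eye',ey,'ho',ho)
# plate frame from corners
px=((C[1]-C[0])+(C[2]-C[3]));px/=np.linalg.norm(px);py=np.array([-px[1],px[0]])
print('px',px,py,np.degrees(np.arctan2(px[1],px[0])))
u=po-st;print('stud->post',np.linalg.norm(u),np.degrees(np.arctan2(u[1],u[0])))
T=lambda p:np.array([(p-C.mean(0))@px,(p-C.mean(0))@py]).round(1)
for p in(st,po,ey,ho):print(T(p))
print(np.linalg.norm(ey-st),w2p(c,(*ey,40)))
for q in[(605,410),(627,205),(680,205),(640,430)]: print('bar',T(p2z(c,C6(*q),62)[:2]))
print('tip', p2z(c,C6(437,535),env.state()['eef_pos'][2]-264+4.5), env.state()['eef_pos'])
E
```

```text
227.5 86.75
99.1 86.72
228.2 86.36
97.5 86.31
[[518.  354.6]
 [505.1 127.5]
 [406.2 133.1]
 [420.7 360.9]] ctr [462.50614346 244.03685928]
stud [467.67165159 333.28596937] post [459.77138934 200.31685889] eye [433.88249024 237.94613018] ho [450.32330474 280.52309914]
px [-0.06005002 -0.99819537] [ 0.99819537 -0.06005002] -93.44268364069137
stud->post 133.20359787203847 -93.40018955652938
[-89.4  -0.2]
[43.8 -0.1]
[  7.8 -28.2]
[-35.7 -14.4]
101.15034533602991 [307.57575758 151.51515152]
bar [ 74.4 -40.3]
bar [71.  17.5]
bar [85.8 19.3]
bar [ 85.7 -44.9]
tip [388.38845089 219.80541808 103.53003518] [389.79878083 217.93518914 363.03003518]
```

Call:
play_rows --increments '[{"dx":20,"dy":-7,"dz":0,"rx":0,"ry":0,"rz":0.6},{"dx":40,"dy":-14,"dz":0,"rx":0,"ry":0,"rz":1.18},{"dx":46.6,"dy":-15.2,"dz":15,"rx":0,"ry":0,"rz":1.18},{"dx":46.6,"dy":-15.2,"dz":30,"rx":0,"ry":0,"rz":1.18},{"dx":46.6,"dy":-15.2,"dz":40,"rx":0,"ry":0,"rz":1.18},{"dx":46.6,"dy":-15.2,"dz":40,"rx":0,"ry":0,"rz":1.18},{"dx":46.6,"dy":-15.2,"dz":40,"rx":0,"ry":0,"rz":1.18}]'

```text
t: 5.73
eef_pos: [435.6, 235.1, 322.7]
tcp_rot: [3.14, 0.002, -0.062]
ft_force: [1.2, 0.2, -0.7]
opening: 0.229
```

```bash
cat > look.py <<'E'
from h import *
import sys
n=sys.argv[1]
w=cam('wrist');s=cam('scene');d=cam('side'); st=env.state()
def cr(c,P,r,s):
    p=w2p(c,P); x0=int(max(0,p[0]-r[0]));y0=int(max(0,p[1]-r[1])); x1=min(640,x0+2*r[0]);y1=min(400,y0+2*r[1])
    print('box',x0,y0,x1,y1,'s',s); return cv2.resize(c['image'][y0:y1,x0:x1,::-1],None,fx=s,fy=s,interpolation=cv2.INTER_CUBIC)
P=(450,215,40)
a=cr(s,P,(48,36),8);b=cr(d,P,(48,36),8);e=cr(w,P,(100,75),3.84)
cv2.imwrite(f'pics/{n}_s.png',a);cv2.imwrite(f'pics/{n}_d.png',b);cv2.imwrite(f'pics/{n}_w.png',e)
print({k:np.round(st[k],3) for k in('t','eef_pos','tcp_rot','ft_force','moment','opening')})
E
python3 look.py a
```

```text
box 279 211 375 283 s 8
box 246 150 342 222 s 8
box 244 112 444 262 s 3.84
{'t': np.float64(5.883), 'eef_pos': array([435.474, 235.636, 323.665]), 'tcp_rot': array([ 3.141,  0.   , -0.062]), 'ft_force': array([ 0.893, -0.835, -0.502]), 'moment': array([ 0.025,  0.099, -0.052]), 'opening': np.float64(0.229)}
```

View pics/a_s.png

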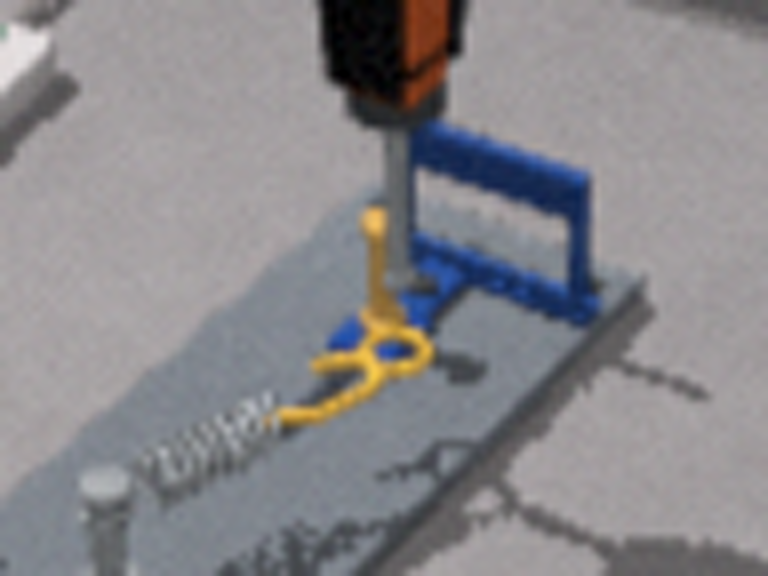

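View pics/a_d.png

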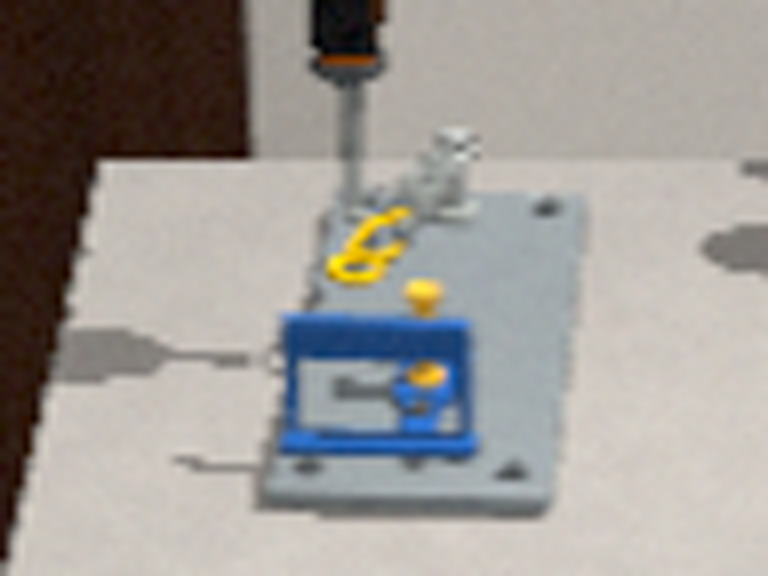

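View pics/a_w.png

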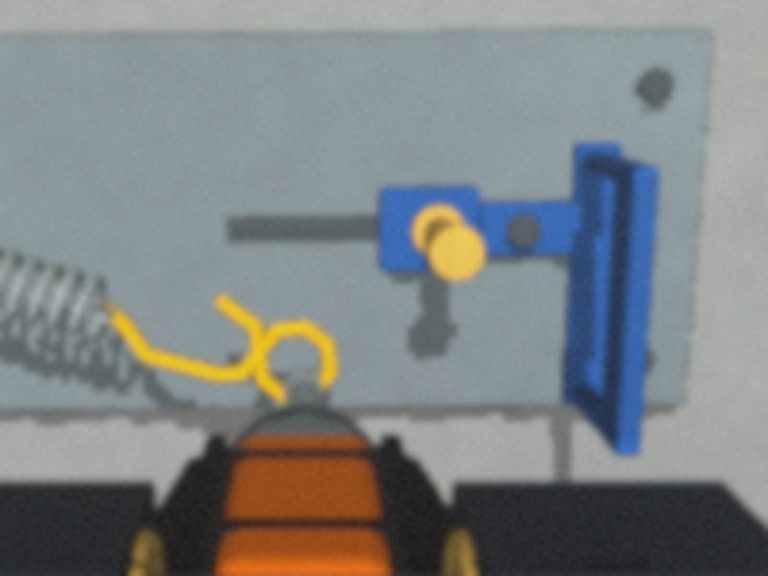

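Run:
```python
from h import *
w=cam('wrist');s=cam('scene');d=cam('side')
sp=lambda a,b:(279+a/8,211+b/8)
dp=lambda a,b:(246+a/8,150+b/8)
wp=lambda a,b:(244+a/3.84,112+b/3.84)
print('ball',tri([(s,sp(398,280)),(d,dp(350,197))]),'eye',tri([(s,sp(402,347)),(d,dp(357,267))]))
print('eye at 40',p2z(s,sp(402,347),40),p2z(d,dp(357,267),40),p2z(w,wp(300,358),40))
print('ball at 64',p2z(s,sp(398,280),64),p2z(d,dp(350,197),64),p2z(w,wp(305,386),64))
```

```text
ball [433.44720492 239.22962976  66.74964739] eye [435.27090138 234.53635215  40.15425589]
eye at 40 [433.12773089 234.63820183  40.        ] [436.98807339 236.48906741  40.        ] [434.40374317 237.68761459  40.        ]
ball at 64 [433.3233031  236.22877934  64.        ] [434.62911311 246.06496145  64.        ] [434.08097519 236.56567737  64.        ]
```

Call:
play_rows --increments '[{"dx":0,"dy":0,"dz":6,"rx":0,"ry":0,"rz":0},{"dx":0,"dy":0,"dz":12,"rx":0,"ry":0,"rz":0},{"dx":0,"dy":0,"dz":14,"rx":0,"ry":0,"rz":0},{"dx":0,"dy":0,"dz":14,"rx":0,"ry":0,"rz":0}]'

```text
t: 6.37
eef_pos: [435.2, 235.9, 308.7]
tcp_rot: [3.14, 0.002, -0.061]
ft_force: [-0.1, -0.1, -1.2]
opening: 0.231
```

```bash
python3 look.py b
```

```text
box 279 211 375 283 s 8
box 246 150 342 222 s 8
box 247 114 447 264 s 3.84
{'t': np.float64(6.517), 'eef_pos': array([435.334, 235.929, 309.451]), 'tcp_rot': array([ 3.141e+00,  1.000e-03, -6.100e-02]), 'ft_force': array([ 0.037,  0.913, -1.851]), 'moment': array([0.037, 0.105, 0.057]), 'opening': np.float64(0.231)}
```

View pics/b_s.png

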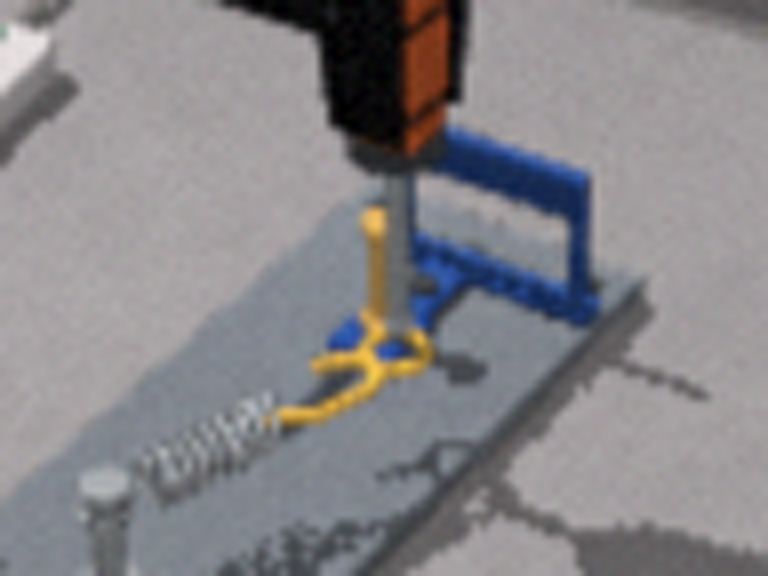

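View pics/b_d.png

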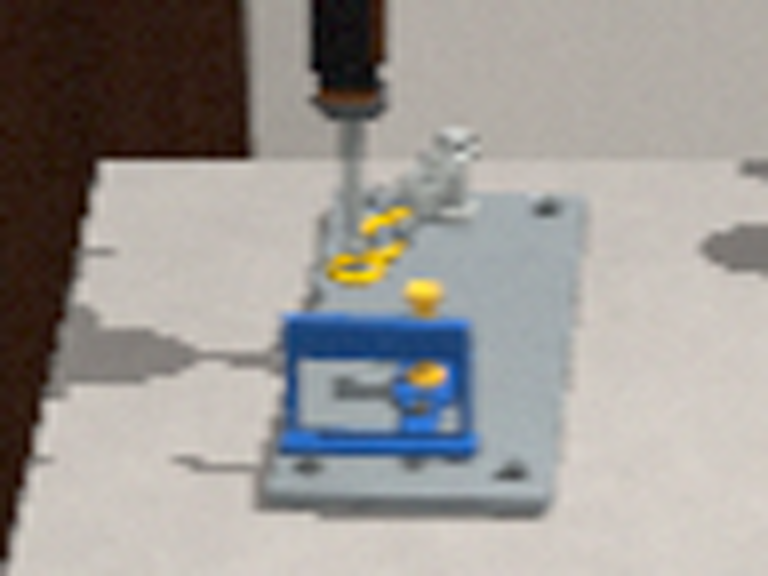

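View pics/b_w.png

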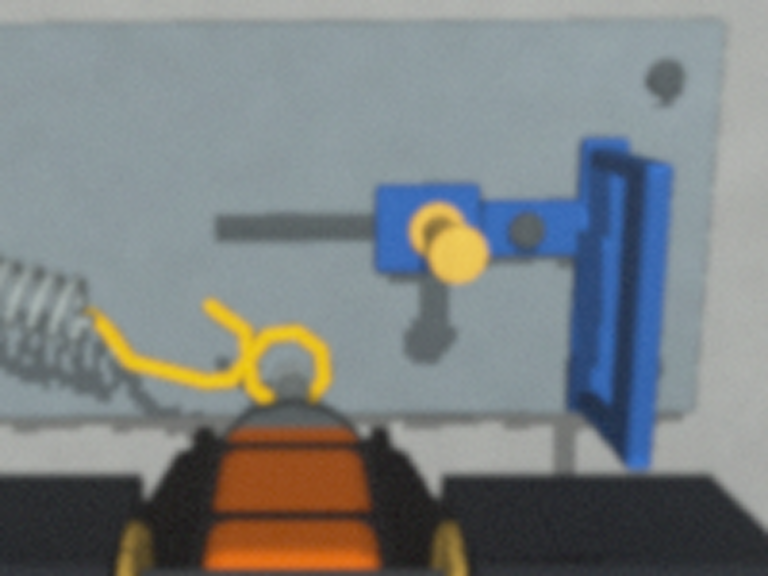

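Run:
```python
from h import *
w=cam('wrist');s=cam('scene');d=cam('side')
z=env.state()['eef_pos'][2]-264+4.5
sp=lambda a,b:(279+a/8,211+b/8)
dp=lambda a,b:(246+a/8,150+b/8)
wp=lambda a,b:(247+a/3.84,114+b/3.84)
print('eye at 40',p2z(s,sp(402,347),40),p2z(d,dp(357,267),40),p2z(w,wp(289,367),40))
print('ball',z,p2z(s,sp(398,325),z),p2z(d,dp(347,245),z),p2z(w,wp(292,384),z))
```

```text
eye at 40 [433.12773089 234.63820183  40.        ] [436.98807339 236.48906741  40.        ] [433.86089954 237.83890349  40.        ]
ball 50.13634935166647 [432.37873627 238.08512862  50.13634935] [433.70162343 234.71025566  50.13634935] [432.67511341 237.23672709  50.13634935]
```

Call:
play_rows --increments '[{"dx":1.3,"dy":0,"dz":0,"rx":0,"ry":0,"rz":0},{"dx":1.3,"dy":0,"dz":3,"rx":0,"ry":0,"rz":0},{"dx":1.3,"dy":0,"dz":6,"rx":0,"ry":0,"rz":0},{"dx":1.3,"dy":0,"dz":8,"rx":0,"ry":0,"rz":0}]'

```text
t: 7.0
eef_pos: [436.6, 235.8, 301.2]
tcp_rot: [3.141, 0.0, -0.061]
ft_force: [-0.5, 0.3, -1.4]
opening: 0.23
```

Call:
play_rows --increments '[{"dx":0,"dy":0,"dz":3,"rx":0,"ry":0,"rz":0},{"dx":0,"dy":0,"dz":6,"rx":0,"ry":0,"rz":0},{"dx":0,"dy":0,"dz":10,"rx":0,"ry":0,"rz":0},{"dx":0,"dy":0,"dz":13.2,"rx":0,"ry":0,"rz":0},{"dx":0,"dy":0,"dz":13.2,"rx":0,"ry":0,"rz":0}]'

```text
t: 7.42
eef_pos: [436.5, 235.7, 287.3]
tcp_rot: [3.14, 0.001, -0.061]
ft_force: [-0.1, -0.8, -1.1]
opening: 0.231
```

```bash
python3 look.py c
```

```text
box 279 211 375 283 s 8
box 246 150 342 222 s 8
box 249 121 449 271 s 3.84
{'t': np.float64(7.567), 'eef_pos': array([436.579, 235.778, 287.999]), 'tcp_rot': array([ 3.141e+00,  1.000e-03, -6.100e-02]), 'ft_force': array([-0.358,  0.456,  0.077]), 'moment': array([ 0.077,  0.142, -0.037]), 'opening': np.float64(0.231)}
```

View pics/c_s.png

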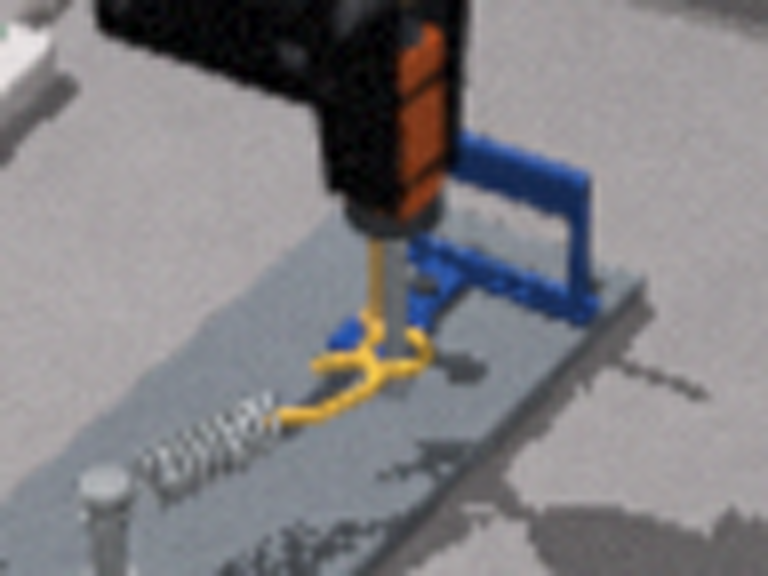

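View pics/c_d.png

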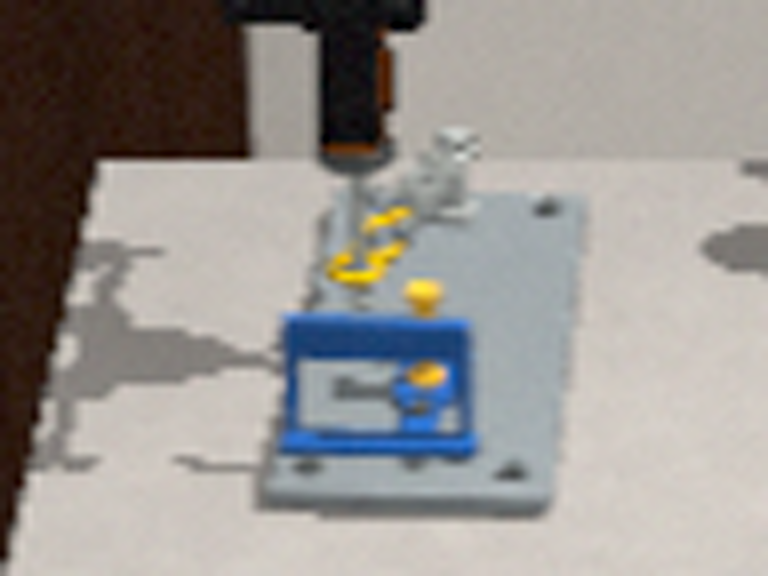

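View pics/c_w.png

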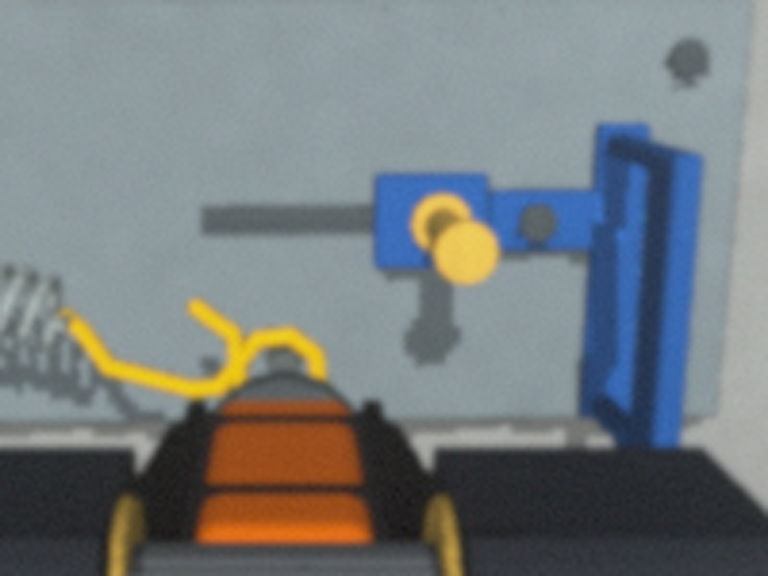

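Call:
play_rows --increments '[{"dx":0,"dy":3,"dz":0,"rx":0,"ry":0,"rz":0},{"dx":0,"dy":8,"dz":0,"rx":0,"ry":0,"rz":0},{"dx":0,"dy":14,"dz":0,"rx":0,"ry":0,"rz":0},{"dx":0,"dy":20,"dz":0,"rx":0,"ry":0,"rz":0},{"dx":0,"dy":26,"dz":0,"rx":0,"ry":0,"rz":0},{"dx":0,"dy":31,"dz":0,"rx":0,"ry":0,"rz":0},{"dx":0,"dy":35,"dz":0,"rx":0,"ry":0,"rz":0},{"dx":0,"dy":35,"dz":0,"rx":0,"ry":0,"rz":0}]'

```text
t: 8.23
eef_pos: [434.6, 200.2, 288.2]
tcp_rot: [3.141, 0.0, -0.062]
ft_force: [1.5, 4.5, -0.8]
opening: 0.231
```

```bash
python3 look.py d
```

```text
box 279 211 375 283 s 8
box 246 150 342 222 s 8
box 205 122 405 272 s 3.84
{'t': np.float64(8.383), 'eef_pos': array([434.59 , 200.924, 288.107]), 'tcp_rot': array([ 3.141,  0.   , -0.061]), 'ft_force': array([ 0.556,  3.739, -0.485]), 'moment': array([ 1.199, -0.187, -0.028]), 'opening': np.float64(0.229)}
```

View pics/d_s.png

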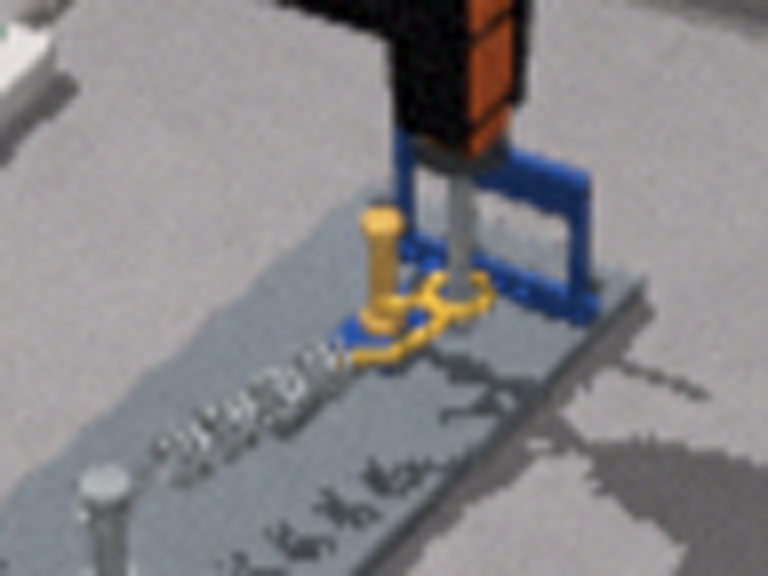

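View pics/d_w.png

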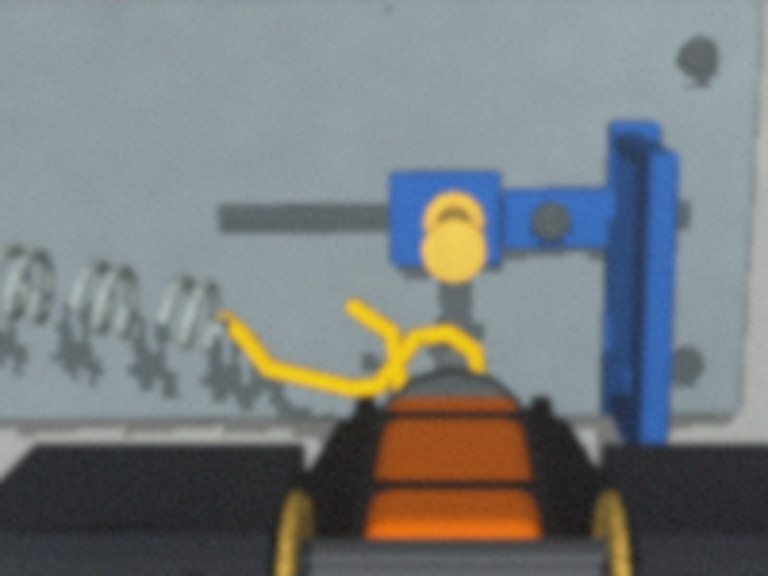

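Call:
play_rows --increments '[{"dx":0,"dy":4,"dz":0,"rx":0,"ry":0,"rz":0},{"dx":0,"dy":8,"dz":0,"rx":0,"ry":0,"rz":0},{"dx":0,"dy":12,"dz":0,"rx":0,"ry":0,"rz":0},{"dx":0,"dy":16,"dz":0,"rx":0,"ry":0,"rz":0},{"dx":0,"dy":20,"dz":0,"rx":0,"ry":0,"rz":0},{"dx":0,"dy":24,"dz":0,"rx":0,"ry":0,"rz":0},{"dx":0,"dy":26,"dz":0,"rx":0,"ry":0,"rz":0},{"dx":0,"dy":26,"dz":0,"rx":0,"ry":0,"rz":0}]'

```text
t: 9.05
eef_pos: [433.1, 175.1, 288.2]
tcp_rot: [3.142, -0.001, -0.062]
ft_force: [1.9, 7.0, -0.9]
opening: 0.233
```

```bash
python3 look.py e
```

```text
box 279 211 375 283 s 8
box 246 150 342 222 s 8
box 174 122 374 272 s 3.84
{'t': np.float64(9.2), 'eef_pos': array([433.136, 175.394, 288.226]), 'tcp_rot': array([-3.142e+00, -1.000e-03, -6.100e-02]), 'ft_force': array([ 2.418,  7.505, -0.987]), 'moment': array([ 1.931, -0.338,  0.037]), 'opening': np.float64(0.232)}
```

View pics/e_s.png

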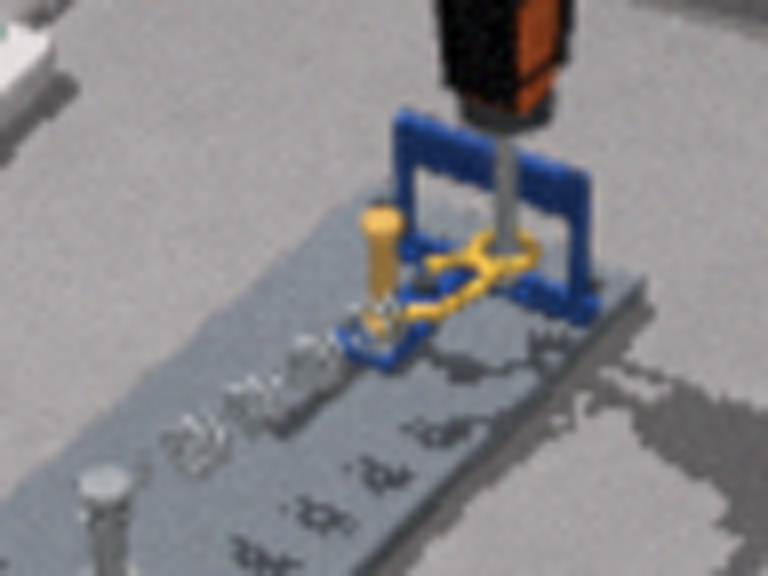

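View pics/e_w.png

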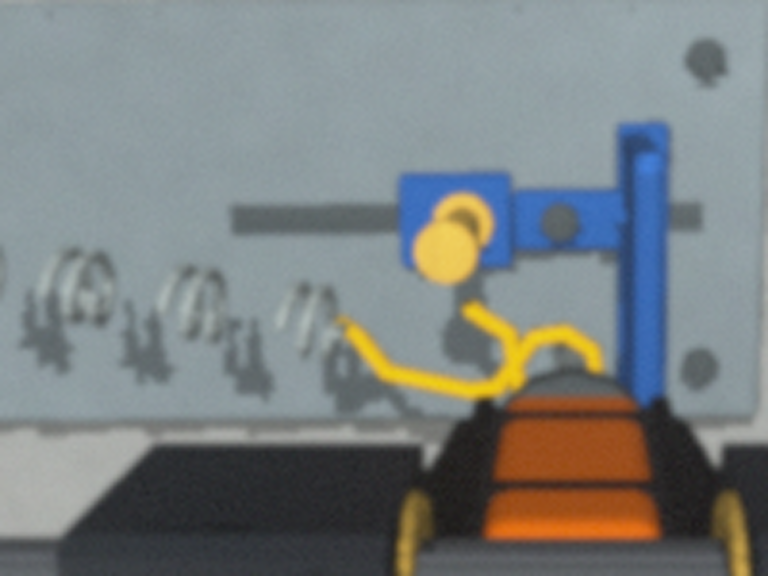

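View pics/e_d.png

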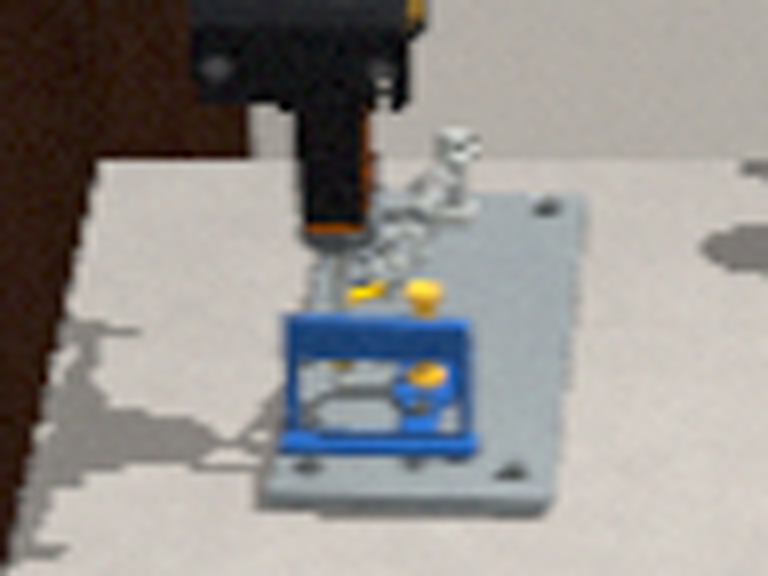

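```bash
cat >> plate.py <<'E'
CT=np.array([462.506,244.037]);PX=np.array([-0.06005,-0.998195]);PY=np.array([0.998195,-0.06005])
def T(p): p=np.array(p)[:2]-CT; return np.array([p@PX,p@PY]).round(1)
def pts(c,box,s,L):
    for n,a,b,z in L: print(n,T(p2z(c,(box[0]+a/s,box[1]+b/s),z)))
E
python3 - <<'E'
from plate import *
w=cam('wrist');st=env.state()
pts(w,(174,122),3.84,[('nose',467,308,40),('hook orig',340,320,40),('head',446,252,53),('base',464,222,15),('eyetop',563,333,40),('eyeR',602,368,40),('bend',515,350,40),('bartopL',632,150,62),('barbotL',625,395,62),('barL2',618,390,46)])
print('tcp',T(st['eef_pos']))
s=cam('scene')
pts(s,(279,211),8,[('S nose',430,262,40),('S eye',505,250,40),('S head',383,215,53),('S stud',106,478,50),('eyeR',540,250,40),('eyeL',487,265,40)])
E
```

```text
nose [ 46.7 -14.5]
hook orig [ 19.9 -17. ]
head [44.1  0. ]
base [44.1 -0.3]
eyetop [ 66.9 -19.9]
eyeR [ 75.2 -27.7]
bend [ 56.7 -23.7]
bartopL [79.8 20.8]
barbotL [ 79.  -26.4]
barL2 [ 78.4 -30.6]
tcp [ 70.3 -25.2]
S nose [ 49.8 -13.4]
S eye [ 66.7 -28.5]
S head [46.8  0.9]
S stud [-89.6  -1.8]
eyeR [ 72.2 -37.1]
eyeL [ 57.5 -28.1]
```

Call:
play_rows --increments '[{"dx":0,"dy":2,"dz":0,"rx":0,"ry":0,"rz":0},{"dx":0,"dy":4,"dz":0,"rx":0,"ry":0,"rz":0},{"dx":0,"dy":5,"dz":0,"rx":0,"ry":0,"rz":0},{"dx":0,"dy":5,"dz":0,"rx":0,"ry":0,"rz":0}]'

```text
t: 9.63
eef_pos: [433.0, 170.8, 288.3]
tcp_rot: [-3.141, -0.002, -0.061]
ft_force: [2.3, 8.3, -0.5]
opening: 0.232
```

```bash
python3 look.py f
```

```text
box 279 211 375 283 s 8
box 246 150 342 222 s 8
box 169 123 369 273 s 3.84
{'t': np.float64(9.783), 'eef_pos': array([433.009, 170.945, 288.299]), 'tcp_rot': array([-3.141e+00, -1.000e-03, -6.100e-02]), 'ft_force': array([ 1.844,  8.564, -1.117]), 'moment': array([ 1.977, -0.283,  0.043]), 'opening': np.float64(0.23)}
```

View pics/f_s.png

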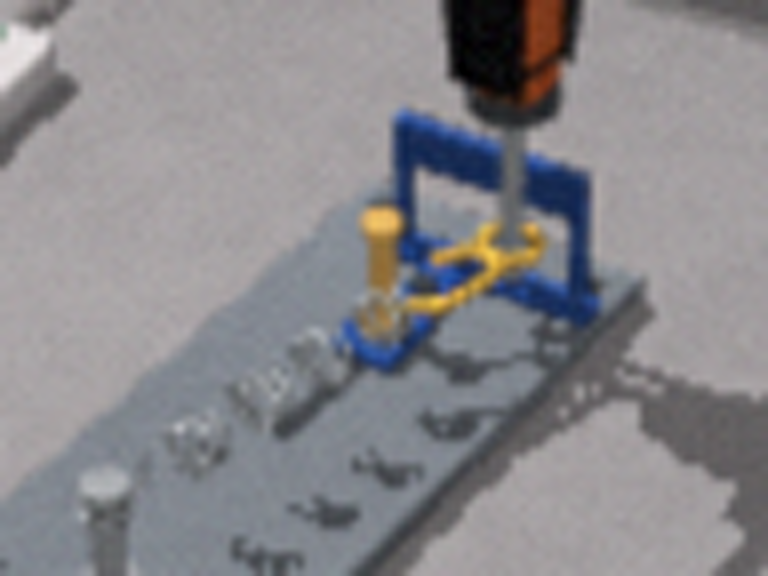

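View pics/f_w.png

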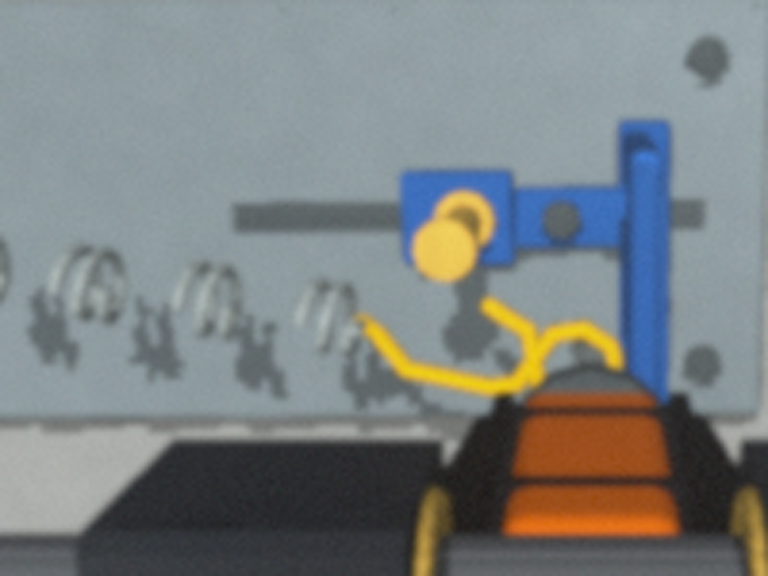

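Run:
```python
from plate import *
w=cam('wrist');st=env.state()
pts(w,(169,123),3.84,[('nose',485,302,40),('hook orig',360,318,40),('head',445,250,53),('eyetop',583,328,40),('eyeR',623,362,40),('bend',535,345,40),('bartopL',632,150,62)])
print('tcp',T(st['eef_pos']),st['ft_force'])
```

```text
nose [ 50.7 -13.7]
hook orig [ 24.2 -17.2]
head [44.4 -0. ]
eyetop [ 71.3 -19.4]
eyeR [ 79.8 -26.9]
bend [ 61.1 -23.1]
bartopL [80.6 20.4]
tcp [ 74.7 -25.1] [ 2.10940311  8.04819499 -0.3725592 ]
```

Call:
play_rows --increments '[{"dx":0,"dy":1.5,"dz":0,"rx":0,"ry":0,"rz":0},{"dx":2,"dy":2.5,"dz":0,"rx":0,"ry":0,"rz":0},{"dx":4,"dy":2.5,"dz":0,"rx":0,"ry":0,"rz":0},{"dx":6,"dy":2.5,"dz":0,"rx":0,"ry":0,"rz":0},{"dx":7,"dy":2.5,"dz":0,"rx":0,"ry":0,"rz":0},{"dx":7,"dy":2.5,"dz":0,"rx":0,"ry":0,"rz":0}]'

```text
t: 10.33
eef_pos: [440.1, 168.6, 288.4]
tcp_rot: [-3.14, -0.002, -0.061]
ft_force: [1.2, 8.3, -1.1]
opening: 0.23
```

```bash
python3 look.py g
```

```text
box 279 211 375 283 s 8
box 246 150 342 222 s 8
box 167 131 367 281 s 3.84
{'t': np.float64(10.483), 'eef_pos': array([439.964, 168.577, 288.369]), 'tcp_rot': array([-3.14e+00, -2.00e-03, -6.10e-02]), 'ft_force': array([ 1.654,  8.198, -1.498]), 'moment': array([ 2.094, -0.218,  0.02 ]), 'opening': np.float64(0.228)}
```

View pics/g_s.png

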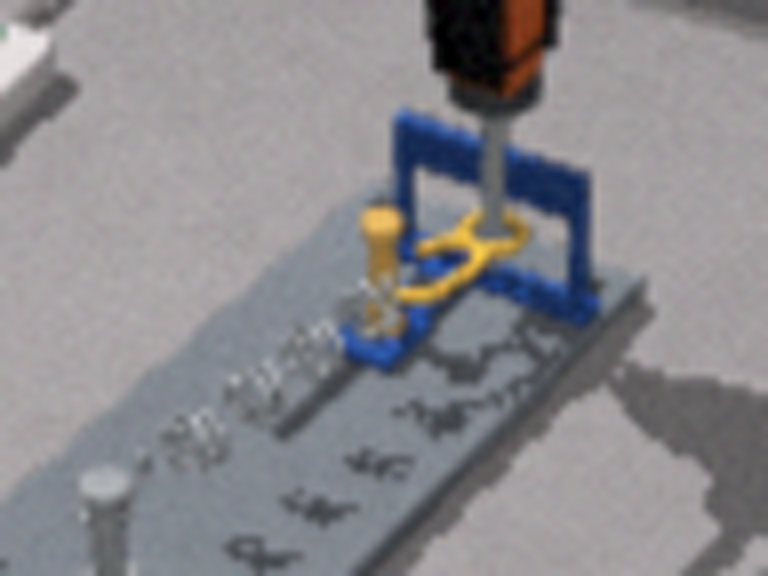

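View pics/g_w.png

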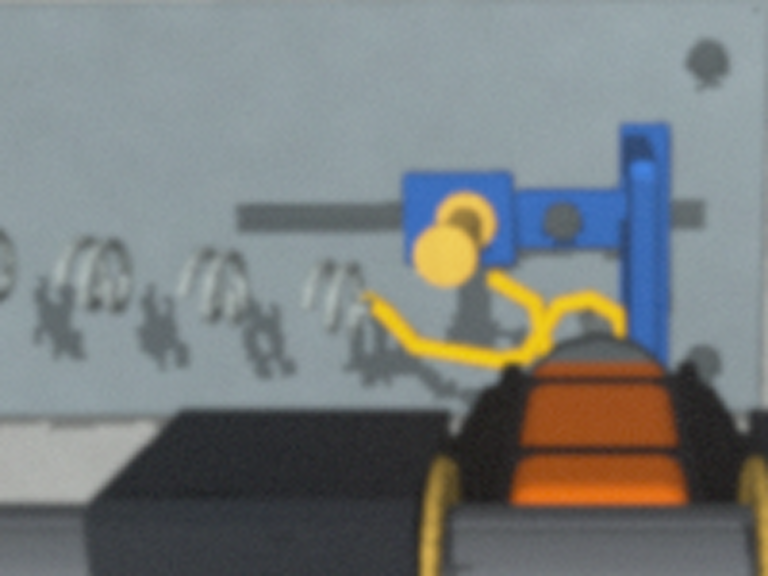

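Run:
```python
from plate import *
w=cam('wrist');st=env.state()
pts(w,(167,131),3.84,[('nose',491,277,40),('nose inner',488,284,40),('hook orig',367,297,40),('head',445,255,53),('eyetop',586,298,40),('bend',545,320,40),('bartopL',632,170,62)])
print('tcp',T(st['eef_pos']),st['ft_force'])
```

```text
nose [52.1 -7.7]
nose inner [51.4 -9.3]
hook orig [ 25.7 -12.1]
head [44.4 -0. ]
eyetop [ 72.1 -12.3]
bend [ 63.3 -17.2]
bartopL [81.  18.2]
tcp [ 76.7 -18. ] [ 0.94721669  8.03467037 -1.31233662]
```

Call:
play_rows --increments '[{"dx":2,"dy":0.5,"dz":0,"rx":0,"ry":0,"rz":0},{"dx":4,"dy":0.7,"dz":0,"rx":0,"ry":0,"rz":0},{"dx":6,"dy":0.7,"dz":0,"rx":0,"ry":0,"rz":0},{"dx":8,"dy":0.7,"dz":0,"rx":0,"ry":0,"rz":0},{"dx":8,"dy":0.7,"dz":0,"rx":0,"ry":0,"rz":0}]'

```text
t: 10.95
eef_pos: [448.2, 167.9, 288.4]
tcp_rot: [-3.139, -0.003, -0.061]
ft_force: [0.9, 7.8, -1.4]
opening: 0.231
```

```bash
python3 look.py i
```

```text
box 279 211 375 283 s 8
box 246 150 342 222 s 8
box 167 141 367 291 s 3.84
{'t': np.float64(11.1), 'eef_pos': array([447.94 , 167.911, 288.369]), 'tcp_rot': array([-3.139e+00, -2.000e-03, -6.100e-02]), 'ft_force': array([ 1.352,  8.374, -1.98 ]), 'moment': array([ 2.07 , -0.168,  0.028]), 'opening': np.float64(0.231)}
```

View pics/i_s.png

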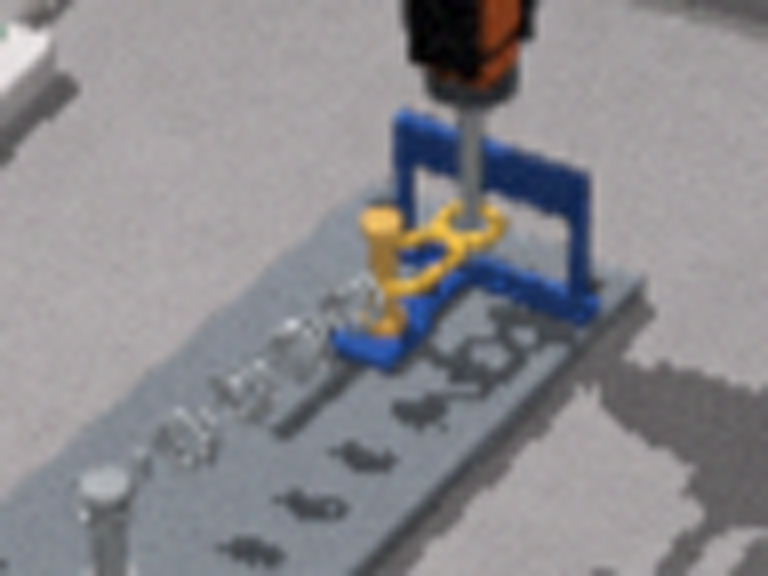

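View pics/i_w.png

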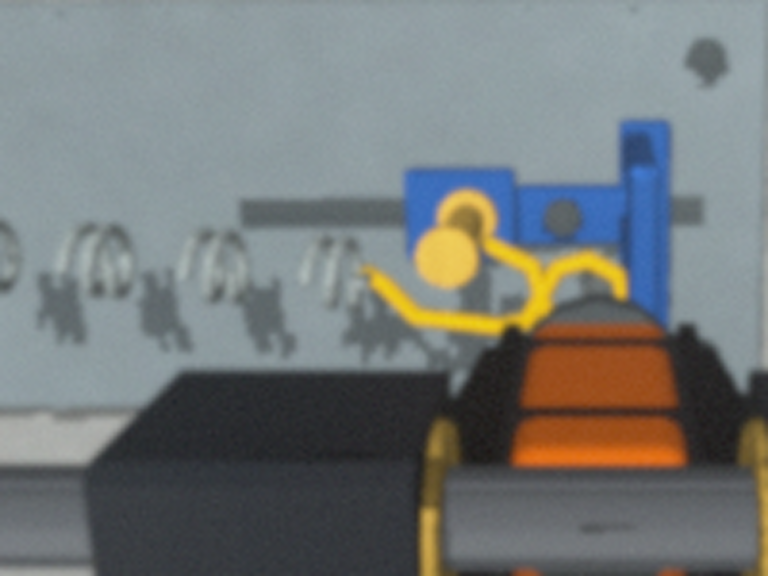

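```bash
cat > ov.py <<'E'
from plate import *
import sys
w=cam('wrist');im=w['image'][:,:,::-1].copy()
def W(x,y,z): p=CT+x*PX+y*PY; return (p[0],p[1],z)
s=4; b=(230,120,400,270)
im=cv2.resize(im[b[1]:b[3],b[0]:b[2]],None,fx=s,fy=s,interpolation=cv2.INTER_CUBIC)
def q(x,y,z): u=w2p(w,W(x,y,z)); return tuple(int(v) for v in ((u-[b[0],b[1]])*s))
for z,col in((40,(0,0,255)),(53,(0,255,0))):
  r=4 if z==40 else 6.5
  pts=np.array([q(44.1+r*np.cos(t),r*np.sin(t),z) for t in np.linspace(0,6.28,40)],np.int32)
  cv2.polylines(im,[pts],True,col,1)
cv2.line(im,q(80.1,-46,46),q(80.1,20,46),(255,0,255),1)
cv2.imwrite('pics/'+sys.argv[1],im); st=env.state();print(T(st['eef_pos']),st['ft_force'],st['t'])
E
python3 ov.py o1.png
```

```text
[ 76.9 -10. ] [ 0.6189089   8.84702783 -0.39972776] 11.15
```

View pics/o1.png

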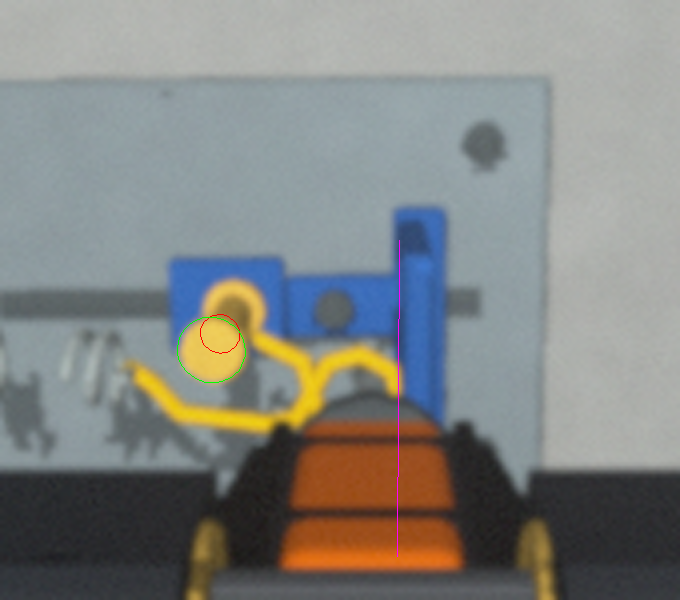

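Call:
play_rows --increments '[{"dx":2,"dy":0,"dz":0,"rx":0,"ry":0,"rz":0},{"dx":4,"dy":0.2,"dz":0,"rx":0,"ry":0,"rz":0},{"dx":6,"dy":0.2,"dz":0,"rx":0,"ry":0,"rz":0},{"dx":8,"dy":0.2,"dz":0,"rx":0,"ry":0,"rz":0},{"dx":9,"dy":0.2,"dz":0,"rx":0,"ry":0,"rz":0},{"dx":9,"dy":0.2,"dz":0,"rx":0,"ry":0,"rz":0}]'

```text
t: 11.65
eef_pos: [457.0, 167.7, 288.3]
tcp_rot: [-3.138, -0.002, -0.061]
ft_force: [0.4, 8.9, -0.6]
opening: 0.23
```

```bash
python3 ov.py o2.png; python3 look.py j
```

```text
[76.5 -1. ] [ 0.16975293  9.13908674 -0.9476655 ] 11.7
box 279 211 375 283 s 8
box 246 150 342 222 s 8
box 169 151 369 301 s 3.84
{'t': np.float64(11.85), 'eef_pos': array([456.788, 167.705, 288.337]), 'tcp_rot': array([-3.139e+00, -2.000e-03, -6.100e-02]), 'ft_force': array([ 1.24 ,  7.732, -0.351]), 'moment': array([2.052e+00, 1.000e-03, 2.000e-03]), 'opening': np.float64(0.23)}
```

View pics/o2.png

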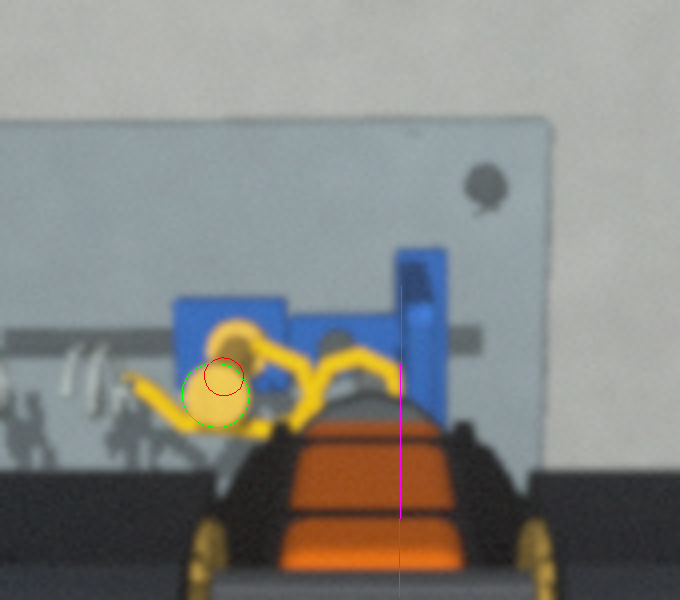

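View pics/j_s.png

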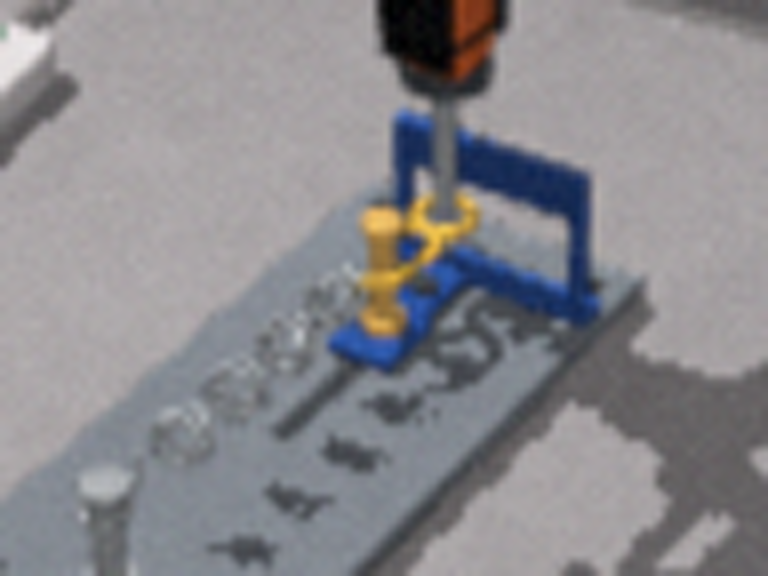

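Call:
play_rows --increments '[{"dx":1.5,"dy":0,"dz":0,"rx":0,"ry":0,"rz":0},{"dx":2.5,"dy":0,"dz":0,"rx":0,"ry":0,"rz":0},{"dx":2.5,"dy":0,"dz":0,"rx":0,"ry":0,"rz":0}]'

```text
t: 12.1
eef_pos: [459.3, 168.1, 288.3]
tcp_rot: [-3.138, -0.002, -0.061]
ft_force: [0.4, 8.5, -1.6]
opening: 0.235
```

```bash
python3 ov.py o3.png
python3 - <<'E'
from h import *
im=cv2.imread('pics/o3.png')[280:500,80:460]; cv2.imwrite('pics/o3b.png',cv2.resize(im,None,fx=2,fy=2,interpolation=cv2.INTER_CUBIC))
E
```

```text
[76.   1.3] [ 0.02560709  8.13522572 -1.59557706] 12.15
```

View pics/o3b.png

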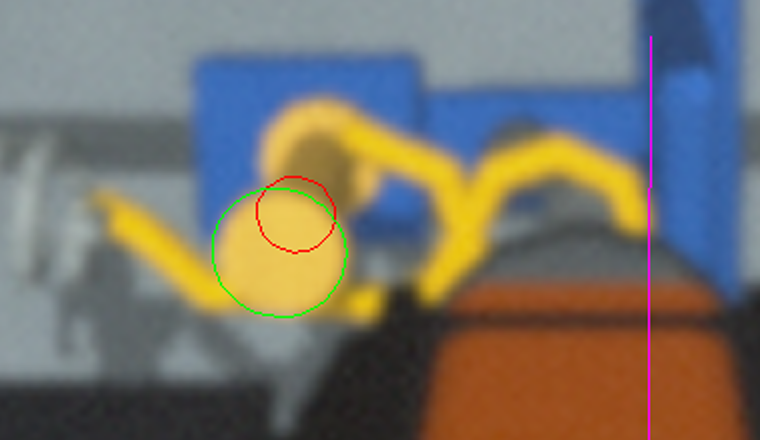

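Call:
play_rows --increments '[{"dx":0,"dy":-1.5,"dz":0,"rx":0,"ry":0,"rz":0},{"dx":0,"dy":-3,"dz":0,"rx":0,"ry":0,"rz":0},{"dx":0,"dy":-4.5,"dz":0,"rx":0,"ry":0,"rz":0},{"dx":0,"dy":-6,"dz":0,"rx":0,"ry":0,"rz":0},{"dx":0,"dy":-7,"dz":0,"rx":0,"ry":0,"rz":0},{"dx":0,"dy":-8,"dz":0,"rx":0,"ry":0,"rz":0},{"dx":0,"dy":-8,"dz":0,"rx":0,"ry":0,"rz":0}]'

```text
t: 12.73
eef_pos: [459.6, 176.7, 288.2]
tcp_rot: [-3.137, -0.001, -0.061]
ft_force: [-0.1, 6.1, -1.1]
opening: 0.232
```

```bash
python3 ov.py o4.png
python3 - <<'E'
from h import *
im=cv2.imread('pics/o4.png')[280:500,80:460]; cv2.imwrite('pics/o4b.png',cv2.resize(im,None,fx=2,fy=2,interpolation=cv2.INTER_CUBIC))
E
```

```text
[67.4  1.1] [ 0.60781651  7.37522564 -1.49875983] 12.7833
```

View pics/o4b.png

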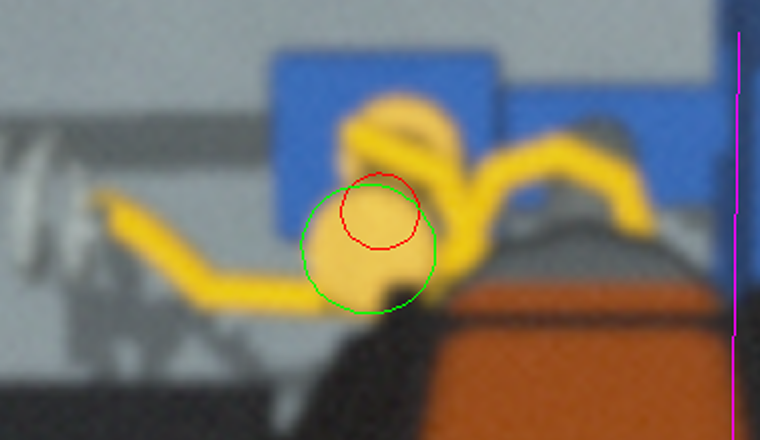

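Call:
play_rows --increments '[{"dx":0,"dy":-1,"dz":0,"rx":0,"ry":0,"rz":0},{"dx":0,"dy":-2,"dz":0,"rx":0,"ry":0,"rz":0},{"dx":0,"dy":-3,"dz":0,"rx":0,"ry":0,"rz":0},{"dx":0,"dy":-4,"dz":0,"rx":0,"ry":0,"rz":0},{"dx":0,"dy":-5,"dz":0,"rx":0,"ry":0,"rz":0},{"dx":0,"dy":-5,"dz":0,"rx":0,"ry":0,"rz":0}]'

```text
t: 13.28
eef_pos: [459.8, 181.7, 288.2]
tcp_rot: [-3.138, -0.001, -0.06]
ft_force: [0.4, 0.4, -1.0]
opening: 0.228
```

Call:
play_rows --increments '[{"dx":0,"dy":-1,"dz":0,"rx":0,"ry":0,"rz":0},{"dx":0,"dy":-1.5,"dz":0,"rx":0,"ry":0,"rz":0},{"dx":0,"dy":-1.5,"dz":0,"rx":0,"ry":0,"rz":0}]'

```text
t: 13.53
eef_pos: [459.9, 183.2, 288.1]
tcp_rot: [-3.138, -0.001, -0.06]
ft_force: [0.5, 0.2, -0.9]
opening: 0.232
```

```bash
python3 ov.py o5.png; python3 look.py k
python3 - <<'E'
from h import *
im=cv2.imread('pics/o5.png')[280:500,80:460]; cv2.imwrite('pics/o5b.png',cv2.resize(im,None,fx=2,fy=2,interpolation=cv2.INTER_CUBIC))
E
```

```text
[60.9  1.1] [-0.76770518 -0.52246328 -1.28282447] 13.5833
box 279 211 375 283 s 8
box 246 150 342 222 s 8
box 188 153 388 303 s 3.84
{'t': np.float64(13.733), 'eef_pos': array([459.898, 183.123, 288.15 ]), 'tcp_rot': array([-3.138e+00, -1.000e-03, -6.100e-02]), 'ft_force': array([-0.444, -0.368, -0.835]), 'moment': array([0.086, 0.12 , 0.011]), 'opening': np.float64(0.23)}
```

View pics/o5b.png

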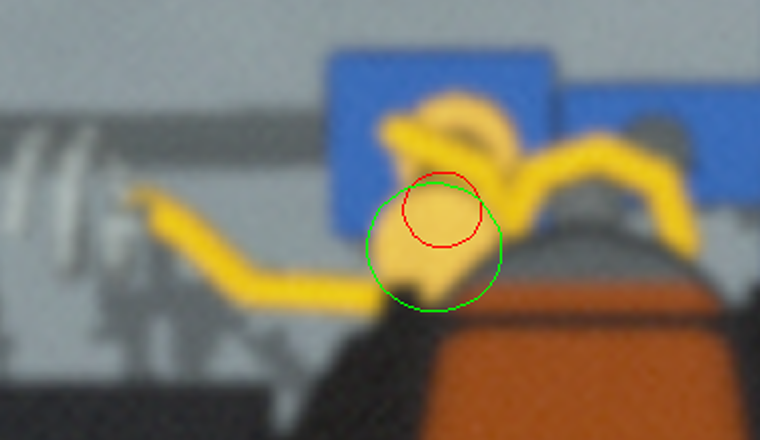

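View pics/k_s.png

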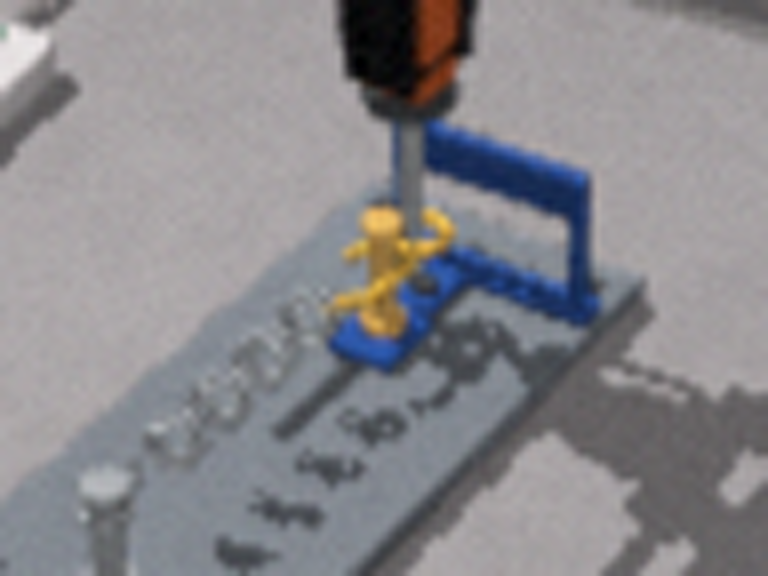

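Call:
play_rows --increments '[{"dx":0,"dy":0.7,"dz":0,"rx":0,"ry":0,"rz":0},{"dx":0,"dy":0.7,"dz":-3,"rx":0,"ry":0,"rz":0},{"dx":0,"dy":0.7,"dz":-6,"rx":0,"ry":0,"rz":0},{"dx":0,"dy":0.7,"dz":-9,"rx":0,"ry":0,"rz":0},{"dx":0,"dy":0.7,"dz":-12,"rx":0,"ry":0,"rz":0},{"dx":0,"dy":0.7,"dz":-12,"rx":0,"ry":0,"rz":0}]'

```text
t: 14.23
eef_pos: [459.9, 182.4, 300.9]
tcp_rot: [-3.138, -0.002, -0.06]
ft_force: [-0.4, 0.5, 0.1]
opening: 0.232
```

Call:
play_rows --increments '[{"dx":0,"dy":0,"dz":-3,"rx":0,"ry":0,"rz":0},{"dx":0,"dy":0,"dz":-6,"rx":0,"ry":0,"rz":0},{"dx":0,"dy":0,"dz":-10,"rx":0,"ry":0,"rz":0},{"dx":0,"dy":0,"dz":-15,"rx":0,"ry":0,"rz":0},{"dx":0,"dy":0,"dz":-25,"rx":0,"ry":0,"rz":0},{"dx":0,"dy":0,"dz":-40,"rx":0,"ry":0,"rz":0},{"dx":0,"dy":0,"dz":-66,"rx":0,"ry":0,"rz":0},{"dx":0,"dy":0,"dz":-66,"rx":0,"ry":0,"rz":0}]'

```text
t: 14.9
eef_pos: [460.2, 182.3, 370.7]
tcp_rot: [-3.136, -0.007, -0.06]
ft_force: [0.5, -1.1, -0.4]
opening: 0.229
```

```bash
python3 look.py l
```

```text
box 279 211 375 283 s 8
box 246 150 342 222 s 8
box 196 131 396 281 s 3.84
{'t': np.float64(15.05), 'eef_pos': array([459.516, 182.09 , 366.82 ]), 'tcp_rot': array([-3.137e+00, -2.000e-03, -6.100e-02]), 'ft_force': array([-0.328, -0.281, -0.779]), 'moment': array([0.029, 0.174, 0.007]), 'opening': np.float64(0.231)}
```

View pics/l_s.png

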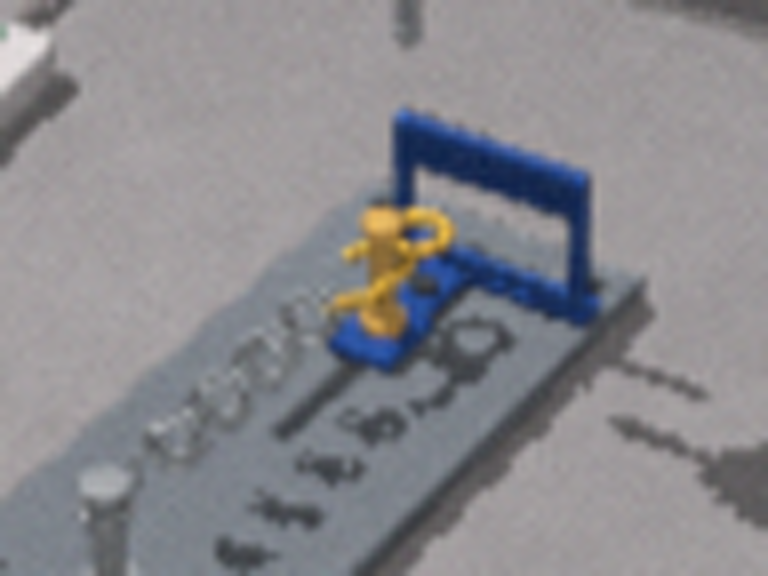

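View pics/l_w.png

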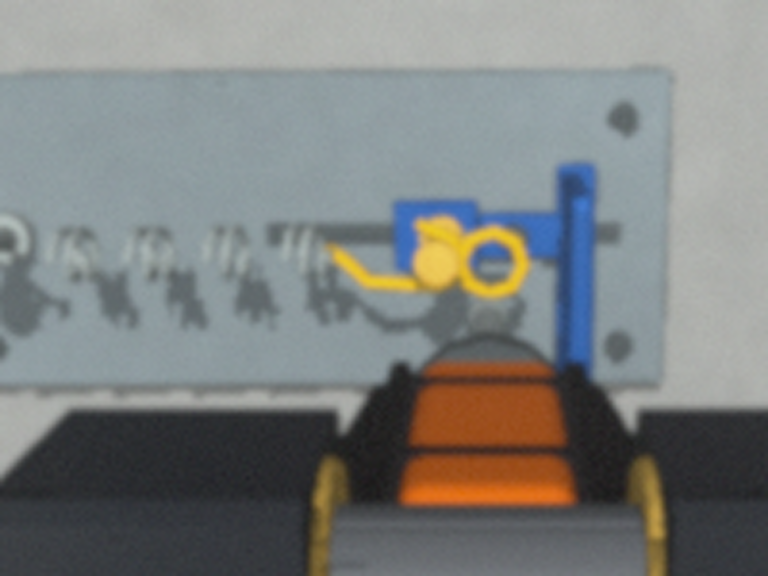

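Run:
```python
from plate import *
w=cam('wrist');s=cam('scene');st=env.state();z=st['eef_pos'][2]-264+4.5
pts(w,(196,131),3.84,[('eye',492,262,40),('head',434,263,53)])
b=p2z(w,(196+490/3.84,131+318/3.84),z);print('ball',b,b-st['eef_pos'],p2z(s,(279+408/8,211+36/8),z)-st['eef_pos'])
```

```text
eye [60.5 -4.1]
head [44.8 -1.4]
ball [457.49593156 184.21767953 106.62853388] [  -2.07927613    2.11627706 -259.5       ] [   0.33793715    0.9657187  -259.5       ]
```

Call:
play_rows --increments '[{"dx":1,"dy":35,"dz":0,"rx":0,"ry":0,"rz":-0.2},{"dx":2,"dy":75,"dz":0,"rx":0,"ry":0,"rz":-0.5},{"dx":3,"dy":115,"dz":0,"rx":0,"ry":0,"rz":-0.8},{"dx":4,"dy":155,"dz":0,"rx":0,"ry":0,"rz":-1.19},{"dx":5,"dy":195,"dz":0,"rx":0,"ry":0,"rz":-1.19},{"dx":6,"dy":235,"dz":0,"rx":0,"ry":0,"rz":-1.19},{"dx":7,"dy":275,"dz":0,"rx":0,"ry":0,"rz":-1.19},{"dx":8,"dy":310,"dz":0,"rx":0,"ry":0,"rz":-1.19}]'

```text
t: 15.82
eef_pos: [448.3, -130.1, 364.3]
tcp_rot: [-3.137, 0.0, 0.064]
ft_force: [1.3, 0.9, -0.7]
opening: 0.231
```

Call:
play_rows --increments '[{"dx":-2,"dy":25,"dz":0,"rx":0,"ry":0,"rz":0},{"dx":-4,"dy":42,"dz":0,"rx":0,"ry":0,"rz":0},{"dx":-4.1,"dy":45.4,"dz":0,"rx":0,"ry":0,"rz":0},{"dx":-4.1,"dy":45.4,"dz":0,"rx":0,"ry":0,"rz":0},{"dx":-4.1,"dy":45.4,"dz":0,"rx":0,"ry":0,"rz":0}]'

```text
t: 16.23
eef_pos: [447.0, -175.2, 363.5]
tcp_rot: [-3.137, 0.001, 0.063]
ft_force: [0.3, 0.6, -1.3]
opening: 0.229
```

```bash
cat > lk2.py <<'E'
from plate import *
import sys
w=cam('wrist');s=cam('scene');d=cam('side');n=sys.argv[1];st=env.state()
save(w,n+'w.png',(270,130,380,250),5);save(d,n+'d.png',(250,190,330,300),5.4);save(s,n+'s.png',(360,130,440,210),7)
print(st['eef_pos'],st['tcp_rot'],st['ft_force'])
E
python3 lk2.py m
```

```text
[ 447.16514686 -174.64620893  364.01635521] [-3.13727688e+00  5.09525488e-04  6.50173008e-02] [-0.00873691 -0.6909166  -1.55045508]
```

View pics/mw.png

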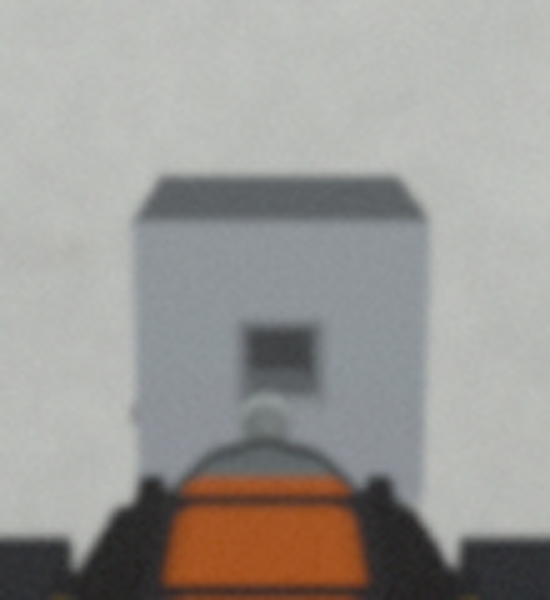

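View pics/md.png

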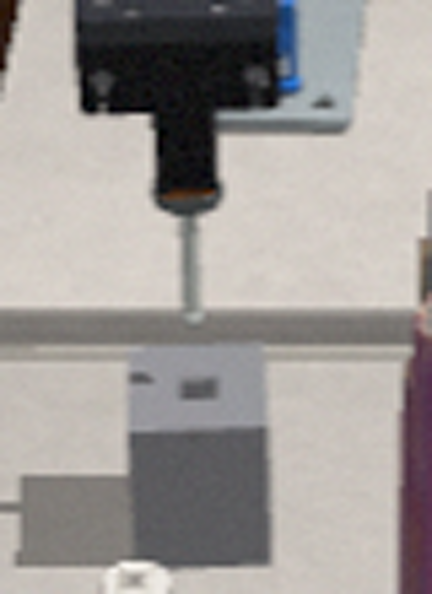

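View pics/ms.png

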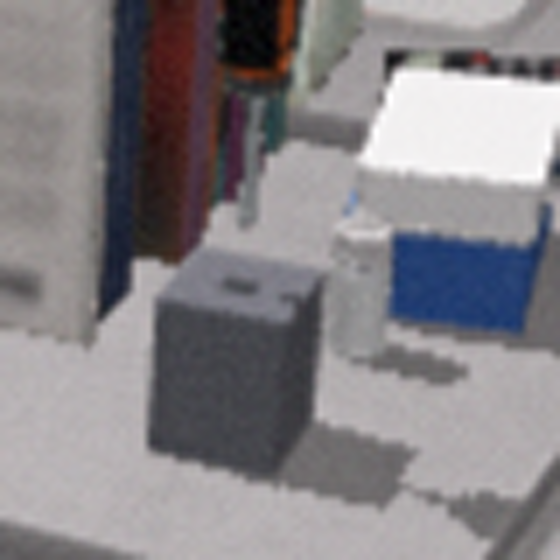

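Run:
```python
from plate import *
w=cam('wrist');s=cam('scene');d=cam('side');st=env.state();z=st['eef_pos'][2]-264+4.5
m=lambda a,b:(270+a/5,130+b/5)
C=np.array([p2z(w,m(*q),72) for q in[(242,326),(320,326),(318,393),(246,393)]]);print(C.round(1).tolist(),'hole',C.mean(0))
print('ball w',p2z(w,m(266,412),z))
D=lambda a,b:(250+a/5.4,190+b/5.4)
S=lambda a,b:(360+a/7,130+b/7)
print('D hole',p2z(d,D(199,387),72),'ball',p2z(d,D(195,315),z))
print('S hole',p2z(s,S(241,285),72),'ball',p2z(s,S(248,218),z))
im=cv2.imread('pics/w4.png')[130:250,270:380];cv2.imwrite('pics/w4z.png',cv2.resize(im,None,fx=5,fy=5,interpolation=cv2.INTER_CUBIC))
im=cv2.imread('pics/d4.png');print(im.shape)
```

```text
[[453.4, -167.0, 72.0], [454.4, -181.9, 72.0], [441.1, -182.5, 72.0], [440.2, -168.6, 72.0]] hole [ 447.28426624 -174.98569912   72.        ]
ball w [ 445.9298666  -172.18101299  104.67628834]
D hole [ 450.08606444 -178.1030609    72.        ] ball [ 449.31587519 -173.6583645   104.67628834]
S hole [ 445.33917971 -173.28287588   72.        ] ball [ 443.09376352 -169.27858492  104.67628834]
(680, 800, 3)
```

View pics/w4z.png

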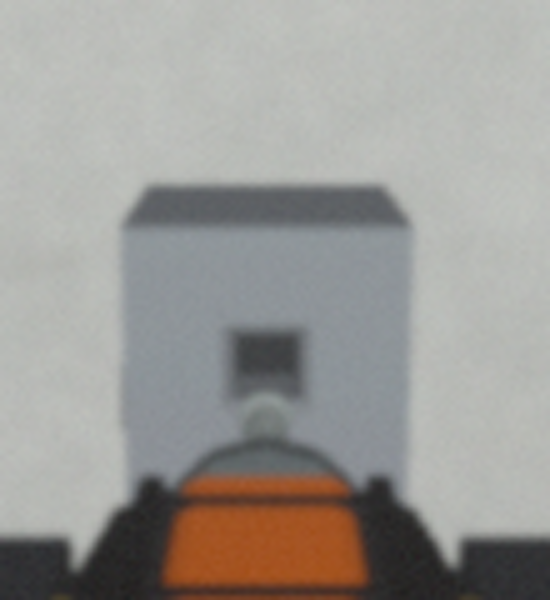

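Call:
play_rows --increments '[{"dx":-0.5,"dy":0.9,"dz":0,"rx":-0.05,"ry":-0.02,"rz":0},{"dx":-0.5,"dy":0.9,"dz":0,"rx":-0.05,"ry":-0.02,"rz":0},{"dx":-0.5,"dy":0.9,"dz":0,"rx":-0.05,"ry":-0.02,"rz":0}]'

```text
t: 16.78
eef_pos: [446.7, -175.8, 364.2]
tcp_rot: [3.14, 0.002, 0.065]
ft_force: [-0.3, 0.2, -1.1]
opening: 0.231
```

```bash
python3 lk2.py n
```

```text
[ 446.73284864 -175.90728302  364.201466  ] [3.14040514e+00 2.18521361e-03 6.47374925e-02] [ 0.06903586 -0.98836728 -1.25961357]
```

View pics/nw.png

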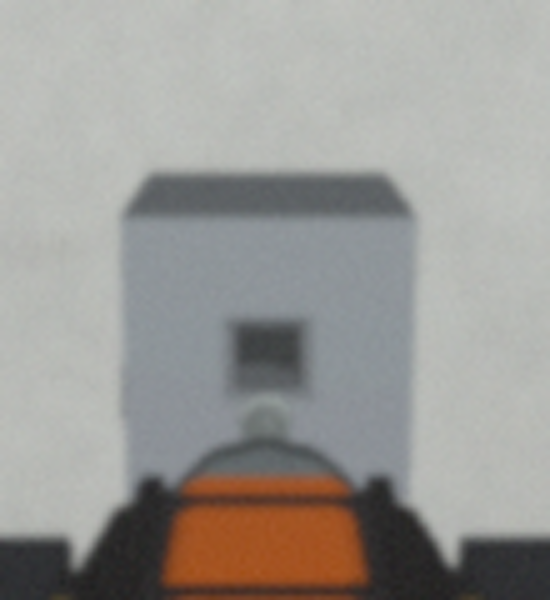

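Call:
play_rows --increments '[{"dx":0,"dy":0,"dz":0,"rx":0,"ry":0.04,"rz":0},{"dx":0,"dy":-0.2,"dz":0,"rx":0,"ry":0.04,"rz":0},{"dx":0,"dy":-0.2,"dz":0,"rx":0,"ry":0.04,"rz":0}]'

```text
t: 17.18
eef_pos: [446.7, -175.7, 364.2]
tcp_rot: [3.14, -0.002, 0.065]
ft_force: [0.1, -0.3, 0.1]
opening: 0.229
```

```bash
python3 lk2.py p
```

```text
[ 446.70309295 -175.71287426  364.18846636] [ 3.14044084e+00 -1.96745912e-03  6.46551534e-02] [ 0.89832959  0.1738018  -1.42203994]
```

View pics/pw.png

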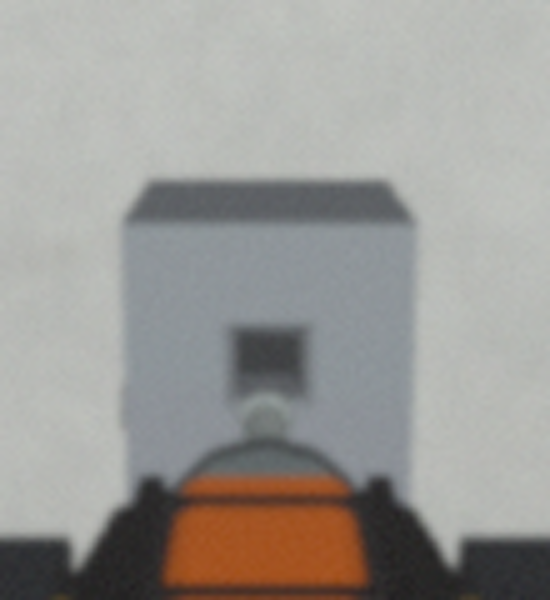

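Call:
play_rows --increments '[{"dx":0,"dy":0.1,"dz":10,"rx":0,"ry":0,"rz":0},{"dx":0,"dy":0.1,"dz":20,"rx":0,"ry":0,"rz":0},{"dx":0,"dy":0.1,"dz":26,"rx":0,"ry":0,"rz":0},{"dx":0,"dy":0.1,"dz":31,"rx":0,"ry":0,"rz":0},{"dx":0,"dy":0.1,"dz":36,"rx":0,"ry":0,"rz":0},{"dx":0,"dy":0.1,"dz":36,"rx":0,"ry":0,"rz":0}]'

```text
t: 17.83
eef_pos: [446.8, -175.9, 327.5]
tcp_rot: [3.141, -0.001, 0.065]
ft_force: [0.5, 0.2, -0.8]
opening: 0.23
```

Tip is at 63.5 mm, inside the hole, with no force.

Call:
play_rows --increments '[{"dx":0.1,"dy":0,"dz":10,"rx":0,"ry":0,"rz":0},{"dx":0.2,"dy":0,"dz":20,"rx":0,"ry":0,"rz":0},{"dx":0.2,"dy":0,"dz":30,"rx":0,"ry":0,"rz":0},{"dx":0.2,"dy":0,"dz":40,"rx":0,"ry":0,"rz":0},{"dx":0.2,"dy":0,"dz":47,"rx":0,"ry":0,"rz":0},{"dx":0.2,"dy":0,"dz":51,"rx":0,"ry":0,"rz":0},{"dx":0.2,"dy":0,"dz":53,"rx":0,"ry":0,"rz":0},{"dx":0.2,"dy":0,"dz":53,"rx":0,"ry":0,"rz":0}]'

```text
t: 18.5
eef_pos: [447.1, -175.9, 274.4]
tcp_rot: [3.141, -0.001, 0.065]
ft_force: [-0.1, -0.4, -1.8]
opening: 0.229
```

Call:
play_rows --increments '[{"dx":0,"dy":0,"dz":0.3,"rx":0,"ry":0,"rz":0},{"dx":0,"dy":0,"dz":0.3,"rx":0,"ry":0,"rz":0},{"dx":0,"dy":0,"dz":0.3,"rx":0,"ry":0,"rz":0}]'

```text
t: 18.75
eef_pos: [447.1, -175.9, 274.5]
tcp_rot: [3.141, -0.001, 0.065]
ft_force: [-0.0, 0.0, -1.6]
opening: 0.233
```

Call:
play_rows --increments '[{"dx":0,"dy":0,"dz":0,"rx":0,"ry":0,"rz":0},{"dx":0,"dy":0,"dz":0,"rx":0,"ry":0,"rz":0},{"dx":0,"dy":0,"dz":0,"rx":0,"ry":0,"rz":0},{"dx":0,"dy":0,"dz":0,"rx":0,"ry":0,"rz":0},{"dx":0,"dy":0,"dz":0,"rx":0,"ry":0,"rz":0},{"dx":0,"dy":0,"dz":0,"rx":0,"ry":0,"rz":0}]' --fingers 0.6

```text
t: 19.25
eef_pos: [447.1, -175.9, 274.5]
tcp_rot: [3.141, -0.001, 0.065]
ft_force: [-0.4, -0.4, 0.7]
opening: 0.578
```

Call:
play_rows --increments '[{"dx":0,"dy":0,"dz":-10,"rx":0,"ry":0,"rz":0},{"dx":0,"dy":0,"dz":-30,"rx":0,"ry":0,"rz":0},{"dx":0,"dy":0,"dz":-60,"rx":0,"ry":0,"rz":0},{"dx":0,"dy":0,"dz":-90,"rx":0,"ry":0,"rz":0},{"dx":0,"dy":0,"dz":-110,"rx":0,"ry":0,"rz":0},{"dx":0,"dy":0,"dz":-110,"rx":0,"ry":0,"rz":0},{"dx":0,"dy":0,"dz":-110,"rx":0,"ry":0,"rz":0},{"dx":0,"dy":0,"dz":-110,"rx":0,"ry":0,"rz":0}]'

```text
t: 19.92
eef_pos: [446.7, -175.7, 383.8]
tcp_rot: [3.141, -0.001, 0.065]
ft_force: [0.3, -0.8, -0.5]
opening: 0.599
```

```bash
python3 lk2.py q; python3 look.py r
python3 - <<'E'
from plate import *
save(cam('scene'),'fin_s.png');save(cam('side'),'fin_d.png')
E
```

```text
[ 446.93390973 -175.84986749  383.42892147] [-3.14132911e+00  2.14701137e-04  6.46103987e-02] [-0.66384083  0.02830789  0.14429303]
box 279 211 375 283 s 8
box 246 150 342 222 s 8
box 0 92 200 242 s 3.84
{'t': np.float64(20.217), 'eef_pos': array([ 447.006, -175.867,  383.838]), 'tcp_rot': array([ 3.141, -0.   ,  0.065]), 'ft_force': array([-0.327, -0.627,  0.316]), 'moment': array([ 0.046,  0.053, -0.001]), 'opening': np.float64(0.599)}
```

View pics/qw.png

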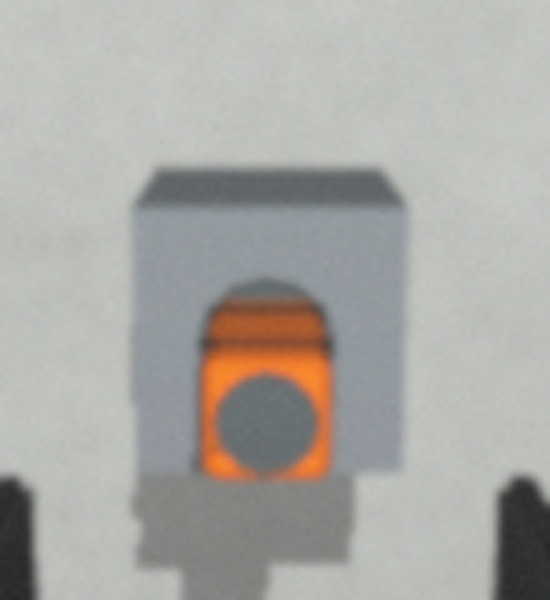

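View pics/r_s.png

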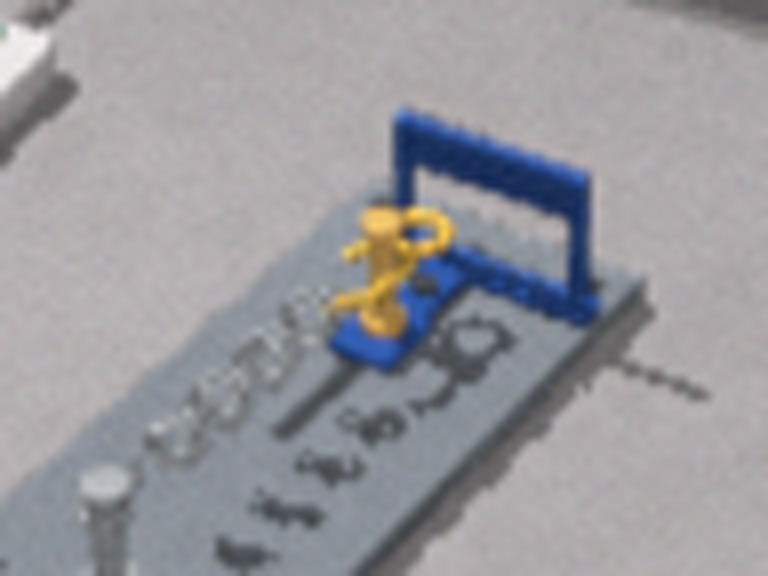

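View pics/fin_d.png

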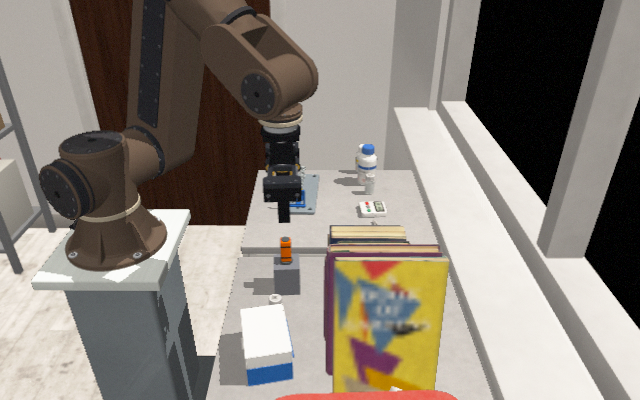

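View pics/fin_s.png

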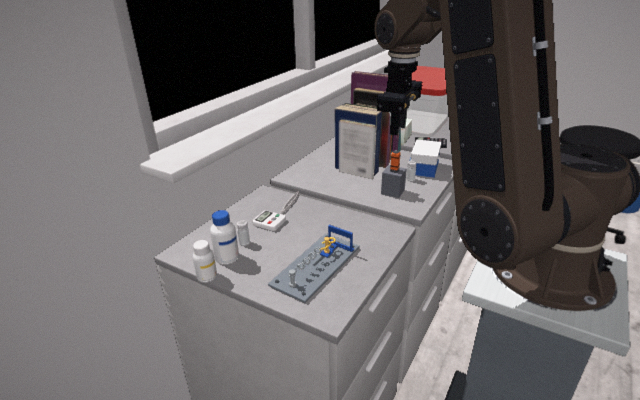

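Run:
```python
from plate import *
s=cam('scene')
pts(s,(279,211),8,[('eye',428,231,40),('head',381,217,53),('stud',106,478,50)])
print(env.job_done())
```

```text
eye [62.7 -4.4]
head [45.7  0.8]
stud [-89.6  -1.8]
the job is handed in; nothing more can be done
None
```

The hook is hanging on the brass post under tension and the puller is back upright in its stand. I handed the job in at about 20 s of the 72 s allowed, with no verdict reported.

**What I did**
- I took the puller from the stand and lowered its rod into the hook's eye.
- I stretched the spring, with the wrist force peaking at about 9 N. The nose then went past the post on the -y side without any clear contact with the stop bar.
- I swung the hook over to the slot's line and eased it back until the post took the load. The force on the puller fell to about zero.
- I lifted the rod out of the eye, put the puller back, opened the fingers and moved the arm clear above it.

**Last checks**
- **Hook and post:** the post shows inside the crook with the spring stretched. I measured the post at plate x of about 44 mm and the eye at about 60 to 63 mm, so the hook is at its seated length.
- **Puller:** it stands upright and centred in the stand, with the collar on top.
- **Other objects:** the bottle, vial and timer look unmoved in both outside cameras. I only compared the pictures and did not measure their positions.

**What disagreed**
- **Hook angle:** the eye sits about 3 to 4 mm to the -y side, so the hook is slightly rotated on the post. The seat point should lie about 2 mm off the line, within the 4.5 mm limit, but I did not measure it directly. The scene camera also differs from the wrist camera by 1 to 3 mm.
- **Tool tilt:** small tilt errors had built up by the time I returned to the stand. I corrected them against the picture taken just after lifting the puller out, before inserting the rod.

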